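# Close the ham press evenly with its four crank nuts

### The arm

A 6-joint arm with a two-finger parallel gripper is mounted at the origin on the work surface; the furniture and walls round the work are solid. World frame = base frame: x ahead of the robot, y to its left, z up, the work surface at z = 0. Lengths are in m, angles in rad, forces in N, time in s.
With the tool pointing down it reaches from about 0.325 to 0.85 m from the base axis. Payload 4.4 kg.
Tool frame: the origin (TCP) lies midway between the tips of the shut fingers; the grasp point (between the pads) lies 19 mm behind it; z points along the fingers, y is the line along which they close (so a half turn about z gives the same grasp; the last joint's range is limited). The gripper opens to 94 mm and grips with 3 to 60 N. Pads are 16 mm wide; open, the fingers measure 119 mm over their backs; the gripper's body (75 mm by 177 mm) begins 78 mm behind the grasp point.
Start: joints at [1.058, 0.207, 1.542, -0, 1.393, -0.15], TCP at [0.204, 0.538, 0.179] pointing down, gripper open.
Joint ranges: [-2.73, 2.73], [-0.86, 2.22], [0.23, 2.46], [-1.11, 4.25], [0.08, 2.63], [-2.82, 2.82]. Speed limits (rad/s): [2.79, 2.79, 3.14, 3.14, 3.14, 3.14].

### API

Orientations are given as a 3x3 rotation matrix whose columns are the frame's x, y, z axes.
In Python, from bench import ctrl gives the robot as it stands.
- The arm moves only by the tool send_rows, never from a script. Its argument "increments" is a list of rows, each an object of numbers: "grip": the closure, from 0 (fully open) to 1 (shut); "tx", "ty", "tz": the shift along the tool's x, y, z in mm; "turn": the turn about the tool's z in degrees. In form: [{"grip": .., "tx": .., "ty": .., "tz": .., "turn": ..}, ...]. A call has 1 to 12 rows; each row is the pose to reach, as a shift and turn from the pose commanded when the call began, along the tool's axes at that moment; what a row does not reach only later rows make up. A row lasts 1/12 s, in which the tool goes at most 41.7 mm and 7.16 degrees, less where a joint would pass 70% of its speed; a pose out of reach is approached as far as the arm can. A call with a gripper value outside its range is refused whole. The fingers move at their own pace and stop on an object; "newtons" is the grip in N (left out, the last holds). Time passes only in rows, so rows that repeat a pose let the fingers close. It gives the time, the measured TCP pose, the force, the opening and the grip force at its end, in the units of the state.
- ctrl.state(): the state, without advancing time (a new reading comes with each control period).
- ctrl.capture(name): name is "side" or "top" or "wrist"; returns the picture (420x560x3 uint8, blue, green, red); there is no depth.
- ctrl.get_calibration(name): a dict with "intrinsics" (3x3 intrinsics, pixels), "eye" and "rotation" of the camera in the world; the wrist camera has in their place "mount" (4x4, takes a point from camera to tool coordinates, whose origin is the TCP and whose axes are the flange's). Camera axes: x right, y up, looking along -z (the intrinsics and any distortion apply to the point x, -y, -z); pixel columns grow to the right and rows downward; lengths in m; the calibration is good to about 2 mm. The wrist camera is an equidistant fisheye: a pixel r from the principal point sees the ray r / f radians off the axis. A picture is of the moment at which its call begins: read the wrist's pose just before it. get_calibration takes no time and is no camera call.
- ctrl.finish_job(): hands the job in; it is judged then, once.
The state is a dict: "time_s": time; "q": joint angles; "qd": joint speeds; "joint_efforts": joint torques, N m; "ee_pos": TCP position; "eef_rot": TCP orientation; "wrist_force": force on the tool from outside, world axes, zero at the start; "wrist_torque": the same for the moment, N m; "grip_width": opening from 0.0 (shut) to 1.0 (fully open); "finger_force": force on a finger pad.
Only numpy, scipy, OpenCV 4.12 (cv2) and the standard library are available. Lean on these libraries where they do the work, as an engineer would, in place of code of your own. Each camera call takes 0.05 s, during which the arm holds its last target. There are 200 camera calls.

### The job

Close the ham press: turn its four crank nuts clockwise, always going crosswise (a nut, then the one diagonally opposite, then the other pair). In a first round give each nut only about a sixth of a turn, so the cover comes down level; then, in a second crosswise round, tighten each by feel until it is properly firm on the seated cover, which takes about 8 to 9 newtons at its knob, and stop there. Do not lean on the cover, leave the small things round the press where they are, and let go at the end.

Things in the scene. Friction and masses are not known exactly. Their poses are not given: they have to be found in the camera images.
- press: Square steel pressing mould (ham press), 142 x 142 mm over its flange, fixed to the table; a handle bar reaches 89 mm from the centre on its +y and -y sides. Origin: centre of its underside, on the table, z up, x roughly away from the robot. The nuts stand at x = +-55, y = +-55 mm: going round a, b, c, d; a and c are diagonally opposite, as are b and d.
- cover: Steel cover plate, 142 x 142 x 6 mm, raised panel in the middle 6 mm more. Origin: centre of its underside, 74 mm above the table at the start; z is its normal. Inner springs hold it up (600 N/m per corner) and let it tilt; it cannot slide. It seats on a hidden rubber gasket under the nuts after sinking 2.2 to 4.8 mm (differs from start to start).
- nut_a: Crank nut a (steel, with a side arm) at the +x +y corner of the press. Origin on its axis at its underside, 81 mm above the table at turn 0, 2.5 mm lower per rad of turn. Hub 18 mm across, 24 mm high; arm 10 mm wide along the nut's +x from 13 to 20 mm above the origin, carrying the upright knob 38 mm from the axis. Origin and x turn with the nut.
- nut_a_knob (a point): Middle of the upright black knob of crank nut a: a fixed round peg 13 mm across, 30 mm tall (15 mm above and below this point), 38 mm from the nut's axis, to be pushed or gripped. It goes round clockwise (from above) to tighten.
- nut_a_turn (a joint): Turn of nut a, rad, growing clockwise from above (tightening), 0 to 0.35 at the start; stays where left; meets the cover at 0.4. The knob moves along its circle with 1.3 to 2 N until the cover seats (at 1.3 to 2.35), then +14 N per rad; the push on the cover grows 85 N per rad. Firm: 8.5 N at the knob while it moves (45 N push; some 5 N less once the opposite nut is firm). Over 11 N is too tight.
- nut_b: Crank nut b (steel, with a side arm) at the +x -y corner of the press. Origin on its axis at its underside, 81 mm above the table at turn 0, 2.5 mm lower per rad of turn. Hub 18 mm across, 24 mm high; arm 10 mm wide along the nut's +x from 13 to 20 mm above the origin, carrying the upright knob 38 mm from the axis. Origin and x turn with the nut.
- nut_b_knob (a point): Middle of the upright black knob of crank nut b: a fixed round peg 13 mm across, 30 mm tall (15 mm above and below this point), 38 mm from the nut's axis, to be pushed or gripped. It goes round clockwise (from above) to tighten.
- nut_b_turn (a joint): Turn of nut b, rad, growing clockwise from above (tightening), 0 to 0.35 at the start; stays where left; meets the cover at 0.4. The knob moves along its circle with 1.3 to 2 N until the cover seats (at 1.3 to 2.35), then +14 N per rad; the push on the cover grows 85 N per rad. Firm: 8.5 N at the knob while it moves (45 N push; some 5 N less once the opposite nut is firm). Over 11 N is too tight.
- nut_c: Crank nut c (steel, with a side arm) at the -x -y corner of the press. Origin on its axis at its underside, 81 mm above the table at turn 0, 2.5 mm lower per rad of turn. Hub 18 mm across, 24 mm high; arm 10 mm wide along the nut's +x from 13 to 20 mm above the origin, carrying the upright knob 38 mm from the axis. Origin and x turn with the nut.
- nut_c_knob (a point): Middle of the upright black knob of crank nut c: a fixed round peg 13 mm across, 30 mm tall (15 mm above and below this point), 38 mm from the nut's axis, to be pushed or gripped. It goes round clockwise (from above) to tighten.
- nut_c_turn (a joint): Turn of nut c, rad, growing clockwise from above (tightening), 0 to 0.35 at the start; stays where left; meets the cover at 0.4. The knob moves along its circle with 1.3 to 2 N until the cover seats (at 1.3 to 2.35), then +14 N per rad; the push on the cover grows 85 N per rad. Firm: 8.5 N at the knob while it moves (45 N push; some 5 N less once the opposite nut is firm). Over 11 N is too tight.
- nut_d: Crank nut d (steel, with a side arm) at the -x +y corner of the press. Origin on its axis at its underside, 81 mm above the table at turn 0, 2.5 mm lower per rad of turn. Hub 18 mm across, 24 mm high; arm 10 mm wide along the nut's +x from 13 to 20 mm above the origin, carrying the upright knob 38 mm from the axis. Origin and x turn with the nut.
- nut_d_knob (a point): Middle of the upright black knob of crank nut d: a fixed round peg 13 mm across, 30 mm tall (15 mm above and below this point), 38 mm from the nut's axis, to be pushed or gripped. It goes round clockwise (from above) to tighten.
- nut_d_turn (a joint): Turn of nut d, rad, growing clockwise from above (tightening), 0 to 0.35 at the start; stays where left; meets the cover at 0.4. The knob moves along its circle with 1.3 to 2 N until the cover seats (at 1.3 to 2.35), then +14 N per rad; the push on the cover grows 85 N per rad. Firm: 8.5 N at the knob while it moves (45 N push; some 5 N less once the opposite nut is firm). Over 11 N is too tight.
- cutter_0: round steel pastry cutter, 60 mm across, 43 high; stays put, bystander, origin at the centre of its underside.
- tape_roll: roll of tape lying flat, 92 mm across, 18 high; loose bystander, origin at the centre of its underside.
- piping_tip_0: small steel cone, 25 mm across, 40 high; loose bystander, origin at the centre of its underside.
- piping_tip_1: small steel cone, 25 mm across, 40 high; loose bystander, origin at the centre of its underside.
- measuring_spoons: three steel measuring spoons on a ring, 90x119x13 mm; stays put, bystander, origin at the centre of its underside.
- probe_thermometer: probe thermometer, 46x142x17 mm; loose bystander, origin at the centre of its underside.

How it is judged:
On the way:
1. First round: every nut has been turned past 0.8 rad, none of them firm yet (each pushes less than 24 N) (value of joint each of nut_a_turn, nut_b_turn, nut_c_turn, nut_d_turn above 0.8 rad and contact force between each of nut_a, nut_b, nut_c, nut_d and cover below 24 N), for 0.1 s.
At the end, for the whole second after the job is handed in: All four nuts push on the cover with 24 to 62 N each (about 5 to 11 N at the knob while tightening), at rest, and the cover lies flat within 0.008 rad (contact force between nut_a and cover between 24 and 62 N and velocity of joint each of nut_a_turn, nut_b_turn, nut_c_turn, nut_d_turn below 0.05 rad/s and contact force between nut_b and cover between 24 and 62 N and contact force between nut_c and cover between 24 and 62 N and contact force between nut_d and cover between 24 and 62 N and angle between cover's own z axis and vertical below 0.008 rad); the robot touches nothing.
It fails at once if A nut is overtightened: it pushes on the cover with more than 90 N (about 16 N at the knob) (contact force between any of nut_a, nut_b, nut_c, nut_d and cover above 90 N).
It fails at once if The cover is pulled askew by more than 0.03 rad (one nut run down too far ahead of the others) (angle between cover's own z axis and vertical above 0.03 rad).
It fails at once if Not crosswise: two neighbouring nuts are past 0.8 rad while both others are still below 0.55 rad, or two neighbouring nuts are firm (over 24 N) while both others push less than 14 N ((value of joint each of nut_a_turn, nut_b_turn above 0.8 rad and value of joint each of nut_c_turn, nut_d_turn below 0.55 rad) or (value of joint each of nut_b_turn, nut_c_turn above 0.8 rad and value of joint each of nut_d_turn, nut_a_turn below 0.55 rad) or (value of joint each of nut_c_turn, nut_d_turn above 0.8 rad and value of joint each of nut_a_turn, nut_b_turn below 0.55 rad) or (value of joint each of nut_d_turn, nut_a_turn above 0.8 rad and value of joint each of nut_b_turn, nut_c_turn below 0.55 rad) or (contact force between each of nut_a, nut_b and cover above 24 N and contact force between each of nut_c, nut_d and cover below 14 N) or (contact force between each of nut_b, nut_c and cover above 24 N and contact force between each of nut_d, nut_a and cover below 14 N) or (contact force between each of nut_c, nut_d and cover above 24 N and contact force between each of nut_a, nut_b and cover below 14 N) or (contact force between each of nut_d, nut_a and cover above 24 N and contact force between each of nut_b, nut_c and cover below 14 N)).
It fails at once if The robot leans on the cover with more than 15 N (contact force between the arm and cover above 15 N).
It fails at once if A small thing beside the press is moved by more than 30 mm (distance of any of tape_roll, piping_tip_0, piping_tip_1, probe_thermometer from where it was at the start of the episode above 0.03 m).
It also fails if it takes over 72 s, if anything falls off the work surface, if the arm or the gripper's body presses on something with over 40 N, if the wrist force passes 120 N, or if a joint passes its speed limit or range.

## Working session

There is one attempt and no reset: what is moved stays moved. The work goes in short steps, Python scripts to look and compute and a tool call to move; the robot and the scene stay as the last step left them, time stands still between calls to the robot, and variables do not carry over. Pictures are saved under pics/ and viewed, at most 10 in all, crops included, and the job is handed in when it is done.

Besides the shell and the picture viewer there is one more tool, called after "Request:" as name(argument=value, ...) on one line, values as JSON. send_rows: Moves the arm, as the interface text tells. Its arguments: {"type":"object","properties":{"increments":{"type":"array","items":{"type":"object","properties":{"grip":{"type":"number"},"tx":{"type":"number"},"ty":{"type":"number"},"tz":{"type":"number"},"turn":{"type":"number"}}}},"newtons":{"type":"number"}},"required":["increments"]}

```bash
mkdir -p pics; ls; python3 - <<'E'
from bench import ctrl
import cv2,numpy as np
s=ctrl.state();print(s)
for n in("top","side"):
    im=ctrl.capture(n);cv2.imwrite(f"pics/{n}0.png",im)
    c=ctrl.get_calibration(n);print(n,c)
print(ctrl.get_calibration("wrist"))
E
```

```text
pics
{'time_s': 0.0, 'q': array([ 1.05751784e+00,  2.07361303e-01,  1.54296228e+00, -4.05201510e-05,
        1.39350934e+00, -1.50506457e-01]), 'qd': array([ 0.00018239, -0.00054247,  0.00035049, -0.00026681,  0.00129409,
        0.00022996]), 'joint_efforts': array([ 1.33063935e-03, -3.70893610e+01, -2.81409377e+01,  6.98750094e-02,
        3.63009120e-02, -1.27527778e-04]), 'ee_pos': array([0.20364088, 0.53679351, 0.17772028]), 'eef_rot': array([[-9.34919108e-01,  3.54859306e-01, -1.06530236e-03],
       [ 3.54860781e-01,  9.34917077e-01, -1.97116304e-03],
       [ 2.96483820e-04, -2.22091202e-03, -9.99997490e-01]]), 'wrist_force': array([ 0.59679692, -1.32927012,  0.04016558]), 'wrist_torque': array([-0.05754178, -0.03072105, -0.03259447]), 'finger_force': 0.0, 'grip_width': 1.0003855434964122}
top {'intrinsics': array([[430.98234904,   0.        , 292.43760827],
       [  0.        , 430.98234904, 214.9312498 ],
       [  0.        ,   0.        ,   1.        ]]), 'eye': array([0.50864073, 0.01206012, 1.13899259]), 'rotation': array([[ 0.01155418,  0.99908155, -0.04126202],
     
[... 298 characters left out ...]
906621, 0.68313276]), 'rotation': array([[-0.99984627,  0.00263098, -0.01733555],
       [-0.01440386, -0.68702695,  0.72648916],
       [-0.00999861,  0.72662717,  0.68695923]])}
{'intrinsics': array([[325.1922621 ,   0.        , 282.38671083],
       [  0.        , 325.1922621 , 211.51618969],
       [  0.        ,   0.        ,   1.        ]]), 'mount': array([[-1.24395351e-03,  9.70014321e-01,  2.43044582e-01,
         7.01881154e-02],
       [ 9.99998816e-01,  1.42682255e-03, -5.76380941e-04,
         2.79747653e-04],
       [-9.05879257e-04,  2.43043578e-01, -9.70014948e-01,
        -2.06668190e-01],
       [ 0.00000000e+00,  0.00000000e+00,  0.00000000e+00,
         1.00000000e+00]])}
```

View pics/top0.png

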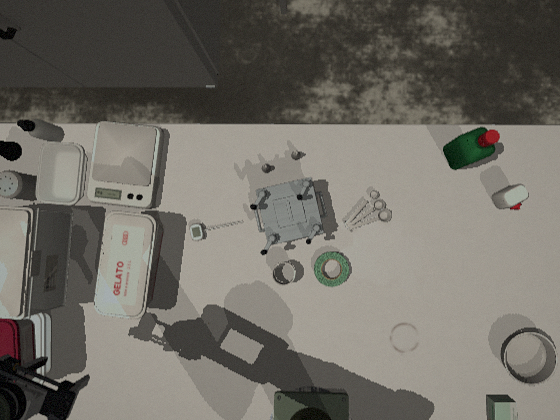

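View pics/side0.png

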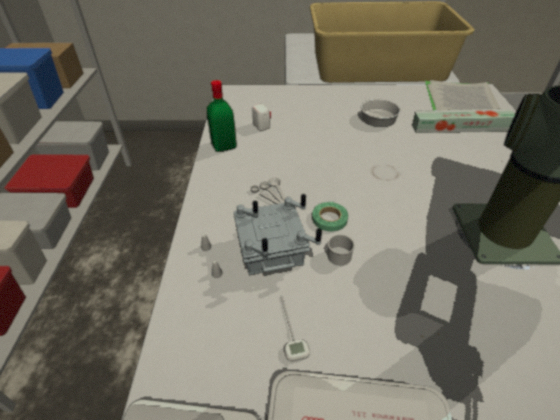

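The top view shows the press at about (290,210), with black knobs near (254,207), (320,183), (264,252) and (308,240). The cutter is at (288,272) and the tape at (332,268). The side view shows the same knobs at (255,207), (304,201), (265,245) and (319,236).

```bash
cat > h.py <<'E'
from bench import ctrl
import cv2,numpy as np
def ray(n,u,v):
    c=ctrl.get_calibration(n);K=c["intrinsics"]
    d=np.array([(u-K[0,2])/K[0,0],-(v-K[1,2])/K[1,1],-1.])
    return c["eye"],c["rotation"]@d
def onz(n,u,v,z):
    e,d=ray(n,u,v);return e+d*(z-e[2])/d[2]
def two(p,q):
    e1,d1=ray("top",*p);e2,d2=ray("side",*q)
    A=np.stack([d1,-d2],1);t=np.linalg.lstsq(A,e2-e1,rcond=None)[0]
    a=e1+d1*t[0];b=e2+d2*t[1];return (a+b)/2,np.linalg.norm(a-b)
def wpix(P,s):
    c=ctrl.get_calibration("wrist");M=c["mount"];K=c["intrinsics"]
    p=s["eef_rot"].T@(np.asarray(P)-s["ee_pos"]);q=M[:3,:3].T@(p-M[:3,3])
    v=np.array([q[0],-q[1],-q[2]]);r=np.hypot(v[0],v[1]);th=np.arctan2(r,v[2])
    return K[:2,2]+K[0,0]*th*v[:2]/r
def wray(u,v,s):
    c=ctrl.get_calibration("wrist");M=c["mount"];K=c["intrinsics"]
    d=np.array([u-K[0,2],v-K[1,2]]);r=np.linalg.norm(d);th=r/K[0,0]
    q=np.array([np.sin(th)*d[0]/r,-np.sin(th)*d[1]/r,-np.cos(th)])
    return s["ee_pos"]+s["eef_rot"]@M[:3,3],s["eef_rot"]@M[:3,:3]@q
def wonz(u,v,z,s):
    e,d=wray(u,v,s);return e+d*(z-e[2])/d[2]
E
python3 - <<'E'
from h import *
B={}
for n,(x0,y0,x1,y1) in dict(top=(240,170,335,262),side=(225,190,330,275)).items():
    im=cv2.imread(f"pics/{n}0.png");g=im.max(2)
    m=np.zeros_like(g);m[y0:y1,x0:x1]=(g[y0:y1,x0:x1]<45)*255
    k,_,st,ce=cv2.connectedComponentsWithStats(m)
    for s,c in zip(st[1:],ce[1:]):
        if s[4]>12: print(n,s,c.round(1))
t=cv2.imread("pics/top0.png")[165:265,235:345];s=cv2.imread("pics/side0.png")[185:285,220:330]
cv2.imwrite("pics/c.png",np.hstack([cv2.resize(i,None,fx=3.6,fy=3.6,interpolation=cv2.INTER_CUBIC) for i in(t,s)]))
E
```

```text
top [297 195   6   5  25] [299.2 196.9]
top [250 205   7   5  25] [253.3 206.6]
top [306 239   5   5  19] [308.2 241.2]
top [261 250   6   5  23] [263.5 251.8]
side [301 195   4  11  32] [302.8 200.4]
side [253 202   4  11  33] [255.  206.9]
side [316 229   5  12  46] [318.2 234.6]
side [262 239   5  12  48] [264.4 244.5]
```

View pics/c.png

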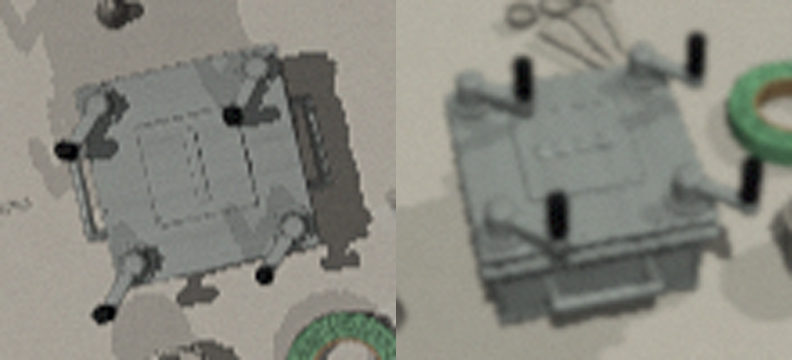

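```bash
python3 - <<'E'
from h import *
k=dict(a=((253.3,206.6),(264.4,244.5)),b=((299.2,196.9),(255,206.9)),c=((308.2,241.2),(302.8,200.4)),d=((263.5,251.8),(318.2,234.6)))
hub=dict(a=(98,106),b=(258,68),c=(292,226),d=(135,262))
H={}
for n in k:
    P,e=two(*k[n]);u,v=hub[n];H[n]=onz("top",u/3.6+235-.4,v/3.6+165-.4,.104)
    Q=onz("top",*k[n][0],P[2]); d=P-H[n]
    print(n,P.round(4),"gap",e.round(4),"hub",H[n].round(4),"r",np.hypot(*d[:2]).round(4),"ang",np.degrees(np.arctan2(d[1],d[0])).round(1))
c=np.mean(list(H.values()),0);print("c",c, np.hypot(*c[:2]))
print([np.linalg.norm(H[i]-H[j])for i,j in("ab","bc","cd","da","ac","bd")])
for i,j in("da","cb"): d=H[j]-H[i];print(np.degrees(np.arctan2(d[1],d[0])))
for i,j in("cd","ba"): d=H[j]-H[i];print(np.degrees(np.arctan2(-d[0],d[1])))
for n,p in dict(cut=(288,268),tape=(332,268)).items(): print(n,onz("top",*p,.04))
E
```

```text
a [0.5696 0.1433 0.1165] gap 0.0006 hub [0.6012 0.1247 0.104 ] r 0.0367 ang 149.5
b [0.5938 0.034  0.1161] gap 0.0004 hub [0.6276 0.0176 0.104 ] r 0.0375 ang 154.1
c [0.4891 0.0116 0.1152] gap 0.0002 hub [ 0.5221 -0.0061  0.104 ] r 0.0374 ang 151.8
d [0.4625 0.1172 0.1177] gap 0.0004 hub [0.4969 0.0984 0.104 ] r 0.0393 ang 151.3
c [0.56194305 0.05864127 0.104     ] 0.5649945031810979
[np.float64(0.11027647323820172), np.float64(0.10809838875233306), np.float64(0.10747087867668802), np.float64(0.10752903084060149), np.float64(0.15282604431270866), np.float64(0.15360555011615828)]
14.16058265559138
12.671059830928847
13.557387809542389
13.84958352088461
cut [0.41894697 0.06215356 0.04      ]
tape [ 0.42056387 -0.04937642  0.04      ]
```

```bash
cat >> h.py <<'E'
C=np.array([.5619,.0586]);Y=np.radians(13.55)
S=dict(a=(1,1),b=(1,-1),c=(-1,-1),d=(-1,1))
def hub(n):
    x,y=55e-3*np.array(S[n]);return C+[x*np.cos(Y)-y*np.sin(Y),x*np.sin(Y)+y*np.cos(Y)]
def tgt(n,phi,z,r=.038,st=None):
    "row (mm,deg) to put the TCP at nut n, knob azimuth phi deg, height z"
    s=st or ctrl.state();p=np.radians(phi)
    P=np.r_[hub(n)+r*np.array([np.cos(p),np.sin(p)]),z]
    d=s["eef_rot"].T@(P-s["ee_pos"])*1e3
    psi=np.degrees(np.arctan2(s["eef_rot"][1,1],s["eef_rot"][0,1]))
    t=(psi-(phi-90)+180)%360-180
    return d.round(1),round(t,1)
def info(n):
    s=ctrl.state();d=s["ee_pos"][:2]-hub(n);ph=np.arctan2(d[1],d[0])
    f=s["wrist_force"];R=s["eef_rot"]
    print("t",round(s["time_s"],2),"phi",np.degrees(ph).round(1),"r",(np.hypot(*d)*1e3).round(1),"z",s["ee_pos"][2].round(4),"psi+90",np.degrees(np.arctan2(R[1,1],R[0,1])).round(1)+90,"Ftool",(R.T@f).round(2),"w",round(s["grip_width"],3))
E
python3 - <<'E'
from h import *
for n in "abcd": print(n,hub(n))
print(tgt("a",151,.16));info("a")
E
```

```text
a [0.60248296 0.12495528]
b [0.62825528 0.01801704]
c [ 0.52131704 -0.00775528]
d [0.49554472 0.09918296]
(array([-481.4, -238.1,   18.1]), np.float64(8.2))
t 0.1 phi 134.1 r 573.3 z 0.1778 psi+90 159.2 Ftool [ 0.17 -0.2  -0.34] w 1.001
```

Request:
send_rows(increments=[{"tx":-41,"ty":-20,"tz":0,"turn":1,"grip":0.6},{"tx":-80,"ty":-40,"tz":0,"turn":2,"grip":0.6},{"tx":-120,"ty":-60,"tz":0,"turn":3,"grip":0.6},{"tx":-160,"ty":-79,"tz":0,"turn":4,"grip":0.6},{"tx":-200,"ty":-99,"tz":0,"turn":5,"grip":0.6},{"tx":-240,"ty":-119,"tz":0,"turn":6,"grip":0.6},{"tx":-280,"ty":-138,"tz":0,"turn":7,"grip":0.6},{"tx":-320,"ty":-158,"tz":0,"turn":8,"grip":0.6},{"tx":-360,"ty":-178,"tz":0,"turn":8,"grip":0.6},{"tx":-400,"ty":-198,"tz":0,"turn":8,"grip":0.6},{"tx":-440,"ty":-218,"tz":0,"turn":8,"grip":0.6},{"tx":-481,"ty":-238,"tz":0,"turn":8,"grip":0.6}])

```text
time_s: 1.1
ee_pos: [0.545, 0.1693, 0.1784]
eef_rot: [[-0.876, 0.482, -0.001], [0.482, 0.876, -0.0], [0.001, -0.0, -1.0]]
wrist_force: [1.1, 0.7, -0.5]
grip_width: 0.4
finger_force: 0.0
```

Request:
send_rows(increments=[{"tx":0,"ty":0,"tz":0,"turn":0,"grip":0.6},{"tx":0,"ty":0,"tz":0,"turn":0,"grip":0.6},{"tx":0,"ty":0,"tz":0,"turn":0,"grip":0.6},{"tx":0,"ty":0,"tz":0,"turn":0,"grip":0.6}])

```text
time_s: 1.43
ee_pos: [0.5431, 0.1722, 0.1784]
eef_rot: [[-0.877, 0.48, -0.001], [0.48, 0.877, 0.0], [0.001, -0.0, -1.0]]
wrist_force: [-1.2, 0.2, -0.1]
grip_width: 0.401
finger_force: 0.0
```

```bash
python3 - <<'E'
from h import *
info("a");s=ctrl.state();im=ctrl.capture("wrist");t=im.copy()
for n in "abcd":
    p=wpix([*hub(n),.104],s);cv2.circle(t,tuple(int(v) for v in p),3,(0,0,255),1)
    k=hub(n)+.038*np.array([np.cos(2.64),np.sin(2.64)])
    p=wpix([*k,.131],s);cv2.circle(t,tuple(int(v) for v in p),3,(0,255,0),1);print(n,p.round(1))
cv2.imwrite("pics/w1.png",t);cv2.imwrite("pics/w1raw.png",im)
print(tgt("a",151,.111))
E
```

```text
t 1.43 phi 141.5 r 75.8 z 0.1784 psi+90 151.3 Ftool [ 1.18 -0.36  0.09] w 0.401
a [266.7 261.4]
b [184.4 329.6]
c [101.9 249.1]
d [174.9 166.2]
(array([-36.9, -12.9,  67.6]), np.float64(0.3))
```

View pics/w1.png

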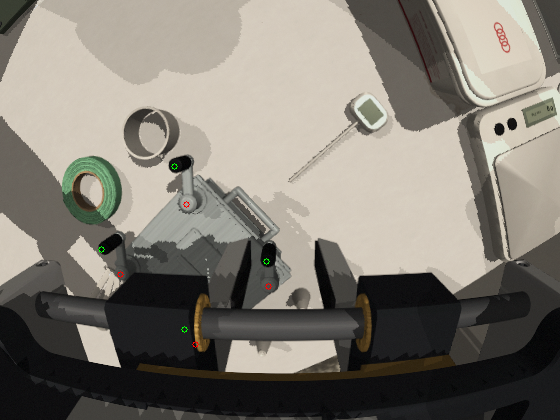

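The wrist view confirms the model. The projected hubs land on the real ones (a at about (268,286), d at (186,204)), and the knob tops match as well. Next I go down on knob a.

Request:
send_rows(increments=[{"tx":-37,"ty":-13,"tz":5,"turn":0,"grip":0.6},{"tx":-37,"ty":-13,"tz":20,"turn":0,"grip":0.6},{"tx":-37,"ty":-13,"tz":45,"turn":0,"grip":0.6},{"tx":-37,"ty":-13,"tz":67,"turn":0,"grip":0.7},{"tx":-37,"ty":-13,"tz":67,"turn":0,"grip":0.82},{"tx":-37,"ty":-13,"tz":67,"turn":0,"grip":0.82},{"tx":-37,"ty":-13,"tz":67,"turn":0,"grip":0.82},{"tx":-37,"ty":-13,"tz":67,"turn":0,"grip":0.82}], newtons=10)

```text
time_s: 2.15
ee_pos: [0.5717, 0.1428, 0.114]
eef_rot: [[-0.877, 0.481, 0.004], [0.481, 0.877, 0.0], [-0.003, 0.002, -1.0]]
wrist_force: [-0.8, -0.2, 1.5]
grip_width: 0.178
finger_force: 0.0
```

```bash
python3 - <<'E'
from h import *
info("a");print(tgt("a",151,.111))
for i in range(1,14):
    a=5*i;r=np.radians(a);print(a,(-38*(1-np.cos(r))).round(1),(38*np.sin(r)).round(1),(2.5*r).round(1))
E
```

```text
t 2.15 phi 149.9 r 35.5 z 0.114 psi+90 151.3 Ftool [ 0.64 -0.54 -1.47] w 0.178
(array([ 2.5, -0.7,  3. ]), np.float64(0.3))
5 -0.1 3.3 0.2
10 -0.6 6.6 0.4
15 -1.3 9.8 0.7
20 -2.3 13.0 0.9
25 -3.6 16.1 1.1
30 -5.1 19.0 1.3
35 -6.9 21.8 1.5
40 -8.9 24.4 1.7
45 -11.1 26.9 2.0
50 -13.6 29.1 2.2
55 -16.2 31.1 2.4
60 -19.0 32.9 2.6
65 -21.9 34.4 2.8
```

Request:
send_rows(increments=[{"tx":2.4,"ty":3,"tz":1,"turn":5,"grip":0.82},{"tx":1.9,"ty":6,"tz":2,"turn":10,"grip":0.82},{"tx":0.7,"ty":10.8,"tz":2,"turn":16,"grip":0.82},{"tx":-0.7,"ty":14.6,"tz":2,"turn":22,"grip":0.82},{"tx":-2.6,"ty":18.4,"tz":2.5,"turn":30,"grip":0.82},{"tx":-4.4,"ty":21.1,"tz":2.5,"turn":35,"grip":0.82},{"tx":-6.4,"ty":23.7,"tz":3,"turn":40,"grip":0.82},{"tx":-8.6,"ty":26.2,"tz":3,"turn":45,"grip":0.82},{"tx":-11.1,"ty":28.5,"tz":3,"turn":50,"grip":0.82},{"tx":-13.7,"ty":30.5,"tz":3,"turn":55,"grip":0.82},{"tx":-16.5,"ty":32.3,"tz":3,"turn":60,"grip":0.82},{"tx":-18.8,"ty":33.5,"tz":3,"turn":64,"grip":0.82}])

```text
time_s: 3.15
ee_pos: [0.6046, 0.1628, 0.111]
eef_rot: [[0.052, 0.999, 0.004], [0.999, -0.052, 0.0], [0.001, 0.004, -1.0]]
wrist_force: [-0.0, -0.0, 0.4]
grip_width: 0.18
finger_force: 0.0
```

```bash
python3 - <<'E'
from h import *
info("a");s=ctrl.state()
print("c@151 z.16",tgt("c",151,.165))
E
```

```text
t 3.15 phi 86.8 r 37.9 z 0.111 psi+90 87.0 Ftool [-0.02 -0.03 -0.43] w 0.18
c@151 z.16 (array([-157.9, -108.2,  -54.5]), np.float64(-64.0))
```

Request:
send_rows(increments=[{"tx":0,"ty":-1.5,"tz":0,"turn":0,"grip":0.7},{"tx":0,"ty":-1.5,"tz":-20,"turn":0,"grip":0.6},{"tx":0,"ty":-1.5,"tz":-50,"turn":0,"grip":0.6},{"tx":-25,"ty":-18,"tz":-50,"turn":-7,"grip":0.6},{"tx":-50,"ty":-36,"tz":-50,"turn":-14,"grip":0.6},{"tx":-75,"ty":-54,"tz":-50,"turn":-21,"grip":0.6},{"tx":-100,"ty":-72,"tz":-50,"turn":-28,"grip":0.6},{"tx":-120,"ty":-84,"tz":-50,"turn":-35,"grip":0.6},{"tx":-140,"ty":-96,"tz":-50,"turn":-42,"grip":0.6},{"tx":-158,"ty":-108,"tz":-50,"turn":-49,"grip":0.6},{"tx":-158,"ty":-108,"tz":-50,"turn":-56,"grip":0.6},{"tx":-158,"ty":-108,"tz":-40,"turn":-64,"grip":0.6}])

```text
time_s: 4.15
ee_pos: [0.4892, 0.0085, 0.1521]
eef_rot: [[-0.872, 0.489, 0.007], [0.489, 0.872, -0.001], [-0.006, 0.002, -1.0]]
wrist_force: [-0.2, -0.3, -0.3]
grip_width: 0.399
finger_force: 0.0
```

```bash
python3 - <<'E'
from h import *
info("c");s=ctrl.state()
print("c",tgt("c",151.5,.110))
im=ctrl.capture("top")[150:280,220:360];im2=ctrl.capture("side")[180:290,210:340]
cv2.imwrite("pics/t2.png",np.hstack([cv2.resize(i,(400,372),interpolation=cv2.INTER_CUBIC) for i in (im,im2)]))
E
```

```text
t 4.15 phi 153.1 r 36.0 z 0.1521 psi+90 150.7 Ftool [ 0.07 -0.38  0.32] w 0.399
c (array([ 2.3,  0.9, 42.1]), np.float64(-0.8))
```

View pics/t2.png

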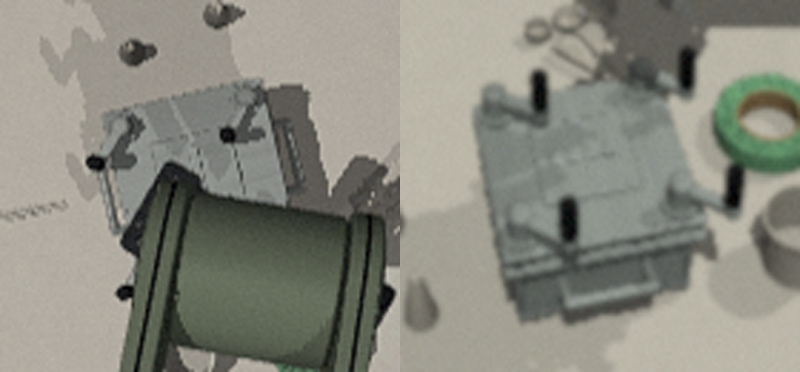

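The top view shows knob a still at about (253,207), so it has not moved and the cage never engaged it. I'll go down on c and look from the side.

Request:
send_rows(increments=[{"tx":2.3,"ty":1,"tz":20,"turn":-0.8,"grip":0.6},{"tx":2.3,"ty":1,"tz":42,"turn":-0.8,"grip":0.6},{"tx":2.3,"ty":1,"tz":43,"turn":-0.8,"grip":0.6},{"tx":2.3,"ty":1,"tz":43,"turn":-0.8,"grip":0.6},{"tx":2.3,"ty":1,"tz":43,"turn":-0.8,"grip":0.6}])

```text
time_s: 4.67
ee_pos: [0.4868, 0.0118, 0.107]
eef_rot: [[-0.876, 0.483, 0.001], [0.483, 0.876, -0.0], [-0.001, 0.0, -1.0]]
wrist_force: [-0.3, -0.3, 0.0]
grip_width: 0.399
finger_force: 0.0
```

```bash
python3 - <<'E'
from h import *
info("c");s=ctrl.state()
im=ctrl.capture("wrist")[130:330,10:290];im2=ctrl.capture("side")[140:270,220:390]
p=wpix(s["ee_pos"],s);print("tcp px",p)
cv2.imwrite("pics/t3.png",np.hstack([cv2.resize(i,None,fx=f,fy=f,interpolation=cv2.INTER_CUBIC)[:390] for i,f in ((ctrl.capture("wrist")[150:345,180:380],2),(im2,3))]))
E
```

```text
t 4.67 phi 150.4 r 39.7 z 0.107 psi+90 151.1 Ftool [ 0.12 -0.37 -0.04] w 0.399
tcp px [281.82400681 238.24012618]
```

View pics/t3.png

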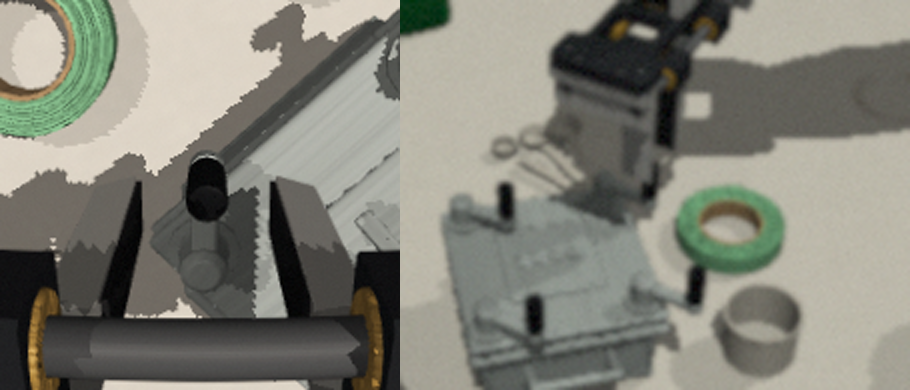

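Request:
send_rows(increments=[{"tx":-1,"ty":0,"tz":0,"turn":0,"grip":0.82},{"tx":-1.5,"ty":0,"tz":0,"turn":0,"grip":0.9},{"tx":-1.5,"ty":0,"tz":0,"turn":0,"grip":0.9},{"tx":-1.5,"ty":0,"tz":0,"turn":0,"grip":0.9},{"tx":-1.5,"ty":0,"tz":0,"turn":0,"grip":0.9}], newtons=5)

```text
time_s: 5.23
ee_pos: [0.4873, 0.011, 0.1059]
eef_rot: [[-0.876, 0.482, -0.0], [0.482, 0.876, 0.0], [0.0, 0.0, -1.0]]
wrist_force: [0.3, -0.3, -0.2]
grip_width: 0.113
finger_force: 0.0
```

```bash
python3 -c "
from h import *
info('c')"
```

```text
t 5.23 phi 151.1 r 38.8 z 0.1059 psi+90 151.2 Ftool [-0.45 -0.13  0.24] w 0.113
```

```bash
python3 - <<'E'
from h import *
s=ctrl.state();s=dict(s);s["ee_pos"]=np.array([.4868,.0118,.107])
def rel(P): d=P[:2]-hub("c");return (np.hypot(*d)*1e3).round(1),np.degrees(np.arctan2(d[1],d[0])).round(1)
for z in(.131,.12,.112,.105):print(z,rel(wonz(283.5,251.5,z,s)),rel(wonz(283,229,z-.03,s)))
# side view: knob bottom/top
im=ctrl.capture("wrist");cv2.imwrite("pics/t4.png",cv2.resize(im[150:345,180:380],None,fx=3,fy=3))
E
```

```text
0.131 (np.float64(39.4), np.float64(149.0)) (np.float64(44.3), np.float64(149.5))
0.12 (np.float64(35.2), np.float64(148.6)) (np.float64(40.9), np.float64(149.3))
0.112 (np.float64(32.1), np.float64(148.3)) (np.float64(38.5), np.float64(149.2))
0.105 (np.float64(29.4), np.float64(148.0)) (np.float64(36.3), np.float64(149.0))
```

View pics/t4.png

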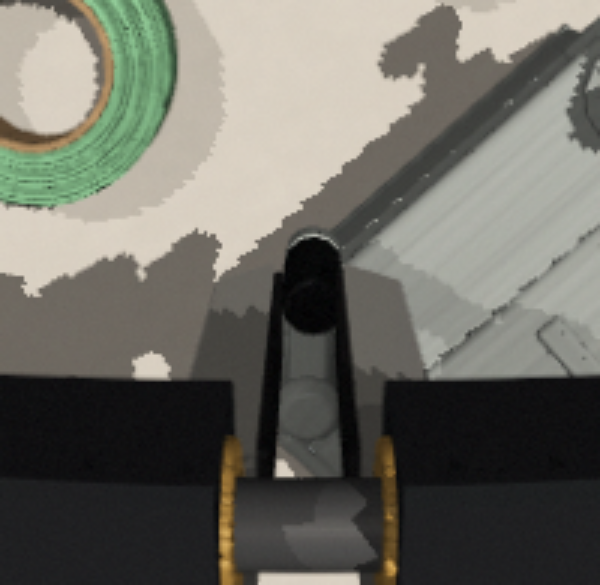

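Request:
send_rows(increments=[{"grip":1},{"grip":1},{"grip":1},{"grip":1}], newtons=5)

```text
invalid input
```

```bash
python3 -c "
from h import *
info('c');s=ctrl.state();print(s['finger_force'])
im=ctrl.capture('wrist')
a=cv2.resize(im[150:345,180:380],None,fx=2,fy=2)
b=cv2.resize(ctrl.capture('top')[150:280,220:360],(400,390))
cv2.imwrite('pics/t5.png',np.hstack([a,b]))"
```

```text
t 5.28 phi 151.1 r 38.9 z 0.1058 psi+90 151.2 Ftool [-0.2  -0.12  0.31] w 0.107
0.0
```

View pics/t5.png

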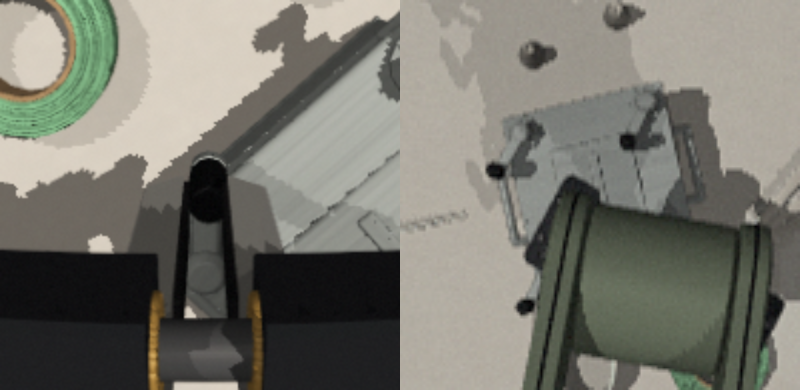

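The wrist picture shows knob c between the pad tips, at crop (207,190). I'll shut the gripper fully to feel it.

Request:
send_rows(increments=[{"tx":0,"ty":0,"tz":0,"turn":0,"grip":1},{"tx":0,"ty":0,"tz":0,"turn":0,"grip":1},{"tx":0,"ty":0,"tz":0,"turn":0,"grip":1},{"tx":0,"ty":0,"tz":0,"turn":0,"grip":1}], newtons=5)

```text
time_s: 5.72
ee_pos: [0.4873, 0.011, 0.1058]
eef_rot: [[-0.876, 0.482, -0.0], [0.482, 0.876, 0.0], [0.0, -0.0, -1.0]]
wrist_force: [0.2, 0.6, -0.3]
grip_width: 0.006
finger_force: 0.0
```

```bash
python3 -c "
from h import *
info('c');s=ctrl.state();print(s['finger_force'],s['time_s'])"
```

```text
t 5.72 phi 151.1 r 38.8 z 0.1058 psi+90 151.2 Ftool [0.16 0.63 0.32] w 0.006
0.0 5.7167
```

```bash
python3 -c "
from h import *
im=ctrl.capture('wrist');sd=ctrl.capture('side')
cv2.imwrite('pics/t6s.png',sd);cv2.imwrite('pics/t6w.png',im)
a=cv2.resize(im[200:300,232:332],(400,400),interpolation=cv2.INTER_CUBIC)
b=cv2.resize(sd[150:250,250:350],(400,400),interpolation=cv2.INTER_CUBIC)
b=np.clip(b.astype(int)*1.6,0,255).astype(np.uint8);a=np.clip(a.astype(int)*2,0,255).astype(np.uint8)
cv2.imwrite('pics/t6.png',np.hstack([a,b]))"
```

```text
(no output)
```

View pics/t6.png

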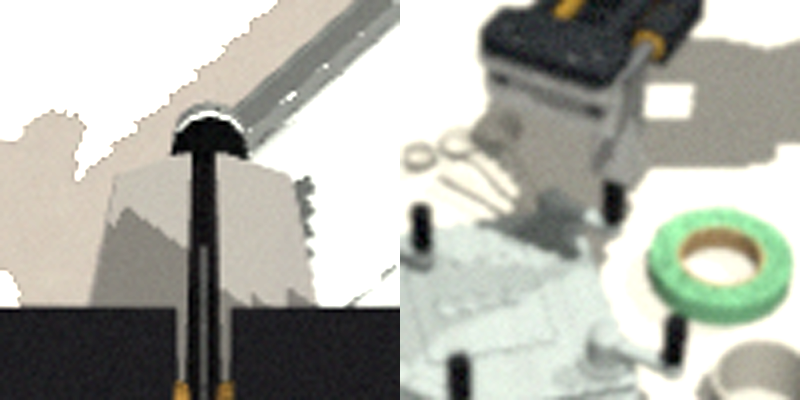

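The right half shows the fingertips ending at the top of knob c, around side pixel (303,194), so they are not straddling it. The left half shows the shut fingers covering the knob. I'll check where the side camera puts the reported TCP.

```bash
python3 - <<'E'
from h import *
s=ctrl.state()
def proj(n,P):
    c=ctrl.get_calibration(n);q=c["rotation"].T@(P-c["eye"]);K=c["intrinsics"]
    return (K@(np.array([q[0],-q[1],-q[2]])/-q[2]))[:2].round(1)
p=s["ee_pos"]
for dz in(0,.01,.02,.03): print(dz,proj("side",p+[0,0,dz]),proj("top",p+[0,0,dz]))
k=np.r_[hub("c")+.038*np.array([np.cos(2.644),np.sin(2.644)]),0]
for z in(.1,.116,.131):print("knob",z,proj("side",k+[0,0,z]),proj("top",k+[0,0,z]))
print(s["q"])
im=cv2.imread("pics/t6s.png").max(2)
for r in range(176,212,2):print(r," ".join(f"{v:3d}" for v in im[r,290:318]))
im=cv2.imread("pics/side0.png").max(2);print()
for r in range(186,212,2):print(r," ".join(f"{v:3d}" for v in im[r,290:318]))
E
```

```text
0 [303.5 203.4] [308.4 241.8]
0.01 [303.7 200. ] [308.4 241.9]
0.02 [303.8 196.6] [308.4 242. ]
0.03 [304.  193.2] [308.4 242.1]
knob 0.1 [303.1 205.1] [308.7 241.5]
knob 0.116 [303.4 199.8] [308.7 241.7]
knob 0.131 [303.6 194.7] [308.7 241.8]
[-1.55211751e-01  9.61955070e-02  1.82835309e+00  1.27250743e-05
  1.21712517e+00 -1.22294593e+00]
176  69  69  68  67  69  66  62  59  59  69  76  86  88  91  93  81  72  72  75  71  97 150 179 186 187 189 187 185
178  91  86  87  83  79  74  66  53  45  46  59  75  91  95  87  77  70  73  69  75 105 146 172 178 179 175 179 175
180  95  97  99  96  96  96  93  91  82  83  88  99 100  98  85  74  79  90  86  77  81  94 105 105 106 105 106 107
182  99  98  97  97  99  98  97  97  94  96 100 103 103  95  80  78  89  97  94  88  89  93  99  99  94  97  97  95
184  98  97  97  97  97  97  95  91  89  91  92  85  87  84  85  96 102  99 100  93  97 100  98 100  97  97  96  94
186  96  99  95  97  97  99  93  91  90  88  73  70  71  79  94 103  99  98  98 101 100  92  99  97  96  94  96  97
188  95  96  95  94  98  96  95  88  83  72  71  70  71  87  
[... 2139 characters left out ...]
 178
200 141 140 146 153 158 166 171 174 175 166 123  58  13  19  17  70 137 173 173 176 172 176 175 173 178 176 177 179
202 115 121 132 138 143 148 149 156 156 143 105  49  14   9  30  78 139 171 176 177 178 178 177 177 176 175 175 173
204  84  80  85 100 107 117 128 134 137 120  84  41  15  12  31  84 143 169 180 175 177 173 177 178 177 172 168 163
206  92  83  80  76  81 103 106 115 112 106  94  70  55  52  69 115 155 172 178 175 178 175 177 170 155 149 149 143
208 112 107 108 109 102 121 150 169 163 151 132 112 100 101 112 138 166 174 175 176 175 176 171 155 137 135 143 144
210 115 129 134 135 136 140 154 166 177 176 173 168 163 162 165 173 175 178 178 176 181 172 160 146 137 134 132 137
```

The fingertips sit about 27 mm above the reported TCP: the side view puts them at z≈0.133, and the wrist view agrees. I'll open, go down to ee z≈0.082 and feel for the knob.

Request:
send_rows(increments=[{"tx":0,"ty":0,"tz":-6,"turn":0,"grip":0.6},{"tx":0,"ty":0,"tz":-6,"turn":0,"grip":0.6},{"tx":0,"ty":0,"tz":-6,"turn":0,"grip":0.6},{"tx":0,"ty":0,"tz":8,"turn":0,"grip":0.6},{"tx":0,"ty":0,"tz":16,"turn":0,"grip":0.6},{"tx":0,"ty":0,"tz":23,"turn":0,"grip":0.7},{"tx":0,"ty":0,"tz":23,"turn":0,"grip":0.9},{"tx":0,"ty":0,"tz":23,"turn":0,"grip":0.95},{"tx":0,"ty":0,"tz":23,"turn":0,"grip":0.95},{"tx":0,"ty":0,"tz":23,"turn":0,"grip":0.95}], newtons=5)

```text
time_s: 6.65
ee_pos: [0.4873, 0.0112, 0.0829]
eef_rot: [[-0.876, 0.482, 0.0], [0.482, 0.876, 0.0], [0.0, 0.0, -1.0]]
wrist_force: [0.1, 1.0, -1.0]
grip_width: 0.136
finger_force: 5.0
```

```bash
python3 -c "
from h import *
info('c');s=ctrl.state();print(s['finger_force'],s['time_s'])"
```

```text
t 6.65 phi 150.9 r 38.9 z 0.0829 psi+90 151.2 Ftool [0.39 0.92 0.96] w 0.136
4.99976322054863 6.65
```

Knob c is gripped, with a width of 12.8 mm. I'll loosen to a close cage and turn c about 62°.

Request:
send_rows(increments=[{"tx":-1,"ty":3.3,"tz":0.2,"turn":5,"grip":0.85},{"tx":-1.5,"ty":6.6,"tz":0.4,"turn":10,"grip":0.85},{"tx":-2.1,"ty":9.8,"tz":0.7,"turn":15,"grip":0.85},{"tx":-3.1,"ty":13,"tz":0.9,"turn":20,"grip":0.85},{"tx":-4.4,"ty":16.1,"tz":1.1,"turn":25,"grip":0.85},{"tx":-5.9,"ty":19,"tz":1.3,"turn":30,"grip":0.85},{"tx":-7.7,"ty":21.8,"tz":1.5,"turn":35,"grip":0.85},{"tx":-9.7,"ty":24.4,"tz":1.7,"turn":40,"grip":0.85},{"tx":-11.9,"ty":26.9,"tz":2,"turn":45,"grip":0.85},{"tx":-14.4,"ty":29.1,"tz":2.2,"turn":50,"grip":0.85},{"tx":-17,"ty":31.1,"tz":2.4,"turn":55,"grip":0.85},{"tx":-20.5,"ty":33.4,"tz":2.6,"turn":61,"grip":0.85}])

```text
time_s: 7.65
ee_pos: [0.5206, 0.0303, 0.0803]
eef_rot: [[0.001, 1.0, -0.002], [1.0, -0.001, -0.0], [-0.0, -0.002, -1.0]]
wrist_force: [-1.3, -0.9, -0.0]
grip_width: 0.151
finger_force: 1.0
```

```bash
python3 -c "
from h import *
info('c');print(tgt('a',150.5,.14),tgt('a',150.5,.083))"
```

```text
t 7.65 phi 91.1 r 38.1 z 0.0803 psi+90 89.9 Ftool [-0.92 -1.31  0.03] w 0.151
(array([113.4,  48.6, -59.8]), np.float64(-60.6)) (array([113.4,  48.7,  -2.8]), np.float64(-60.6))
```

Request:
send_rows(increments=[{"tx":0,"ty":-0.7,"tz":0,"turn":0,"grip":0.6},{"tx":0,"ty":-0.7,"tz":-25,"turn":0,"grip":0.6},{"tx":0,"ty":-0.7,"tz":-55,"turn":0,"grip":0.6},{"tx":0,"ty":-0.7,"tz":-58,"turn":-6,"grip":0.6},{"tx":20,"ty":8,"tz":-58,"turn":-13,"grip":0.6},{"tx":45,"ty":19,"tz":-58,"turn":-20,"grip":0.6},{"tx":70,"ty":30,"tz":-58,"turn":-27,"grip":0.6},{"tx":95,"ty":41,"tz":-58,"turn":-34,"grip":0.6},{"tx":113,"ty":49,"tz":-58,"turn":-41,"grip":0.6},{"tx":113,"ty":49,"tz":-50,"turn":-48,"grip":0.6},{"tx":113,"ty":49,"tz":-43,"turn":-55,"grip":0.6},{"tx":113,"ty":49,"tz":-43,"turn":-60.6,"grip":0.6}])

```text
time_s: 8.65
ee_pos: [0.5692, 0.144, 0.1221]
eef_rot: [[-0.877, 0.48, -0.002], [0.48, 0.877, -0.0], [0.001, -0.001, -1.0]]
wrist_force: [-0.1, 0.8, 0.2]
grip_width: 0.401
finger_force: 0.0
```

```bash
python3 -c "
from h import *
info('a');print(tgt('a',150.5,.083))"
```

```text
t 8.65 phi 150.2 r 38.3 z 0.1221 psi+90 151.3 Ftool [ 0.49  0.69 -0.25] w 0.401
(array([-0.4, -0.2, 39.1]), np.float64(0.8))
```

Request:
send_rows(increments=[{"tx":0,"ty":0,"tz":20,"turn":0,"grip":0.6},{"tx":0,"ty":0,"tz":39,"turn":0,"grip":0.6},{"tx":0,"ty":0,"tz":39,"turn":0,"grip":0.75},{"tx":0,"ty":0,"tz":39,"turn":0,"grip":0.85},{"tx":0,"ty":0,"tz":39,"turn":0,"grip":0.85},{"tx":0,"ty":0,"tz":39,"turn":0,"grip":0.85}])

```text
time_s: 9.15
ee_pos: [0.5714, 0.1436, 0.086]
eef_rot: [[-0.873, 0.488, 0.003], [0.488, 0.873, 0.0], [-0.002, 0.002, -1.0]]
wrist_force: [-0.0, 0.9, -0.2]
grip_width: 0.165
finger_force: 0.0
```

Request:
send_rows(increments=[{"tx":0,"ty":3.3,"tz":0.2,"turn":5,"grip":0.85},{"tx":-0.6,"ty":6.6,"tz":0.4,"turn":10,"grip":0.85},{"tx":-1.3,"ty":9.8,"tz":0.7,"turn":15,"grip":0.85},{"tx":-2.3,"ty":13,"tz":0.9,"turn":20,"grip":0.85},{"tx":-3.6,"ty":16.1,"tz":1.1,"turn":25,"grip":0.85},{"tx":-5.1,"ty":19,"tz":1.3,"turn":30,"grip":0.85},{"tx":-6.9,"ty":21.8,"tz":1.5,"turn":35,"grip":0.85},{"tx":-8.9,"ty":24.4,"tz":1.7,"turn":40,"grip":0.85},{"tx":-11.1,"ty":26.9,"tz":2,"turn":45,"grip":0.85},{"tx":-13.6,"ty":29.1,"tz":2.2,"turn":50,"grip":0.85},{"tx":-16.2,"ty":31.1,"tz":2.4,"turn":55,"grip":0.85},{"tx":-19.5,"ty":33.2,"tz":2.6,"turn":61,"grip":0.85}])

```text
time_s: 10.15
ee_pos: [0.6033, 0.1625, 0.0829]
eef_rot: [[0.008, 1.0, -0.0], [1.0, -0.008, -0.001], [-0.001, -0.0, -1.0]]
wrist_force: [-2.2, -1.7, 0.0]
grip_width: 0.15
finger_force: 1.0
```

```bash
python3 -c "
from h import *
info('a');print(tgt('b',153,.083))"
```

```text
t 10.15 phi 88.7 r 37.5 z 0.0829 psi+90 89.6 Ftool [-1.72 -2.22 -0.02] w 0.15
(array([-127.3,   -7.9,   -0. ]), np.float64(-63.4))
```

Request:
send_rows(increments=[{"tx":0,"ty":-0.7,"tz":0,"turn":0,"grip":0.6},{"tx":0,"ty":-0.7,"tz":-25,"turn":0,"grip":0.6},{"tx":0,"ty":-0.7,"tz":-55,"turn":0,"grip":0.6},{"tx":0,"ty":-0.7,"tz":-58,"turn":-7,"grip":0.6},{"tx":-20,"ty":-2,"tz":-58,"turn":-14,"grip":0.6},{"tx":-45,"ty":-3,"tz":-58,"turn":-21,"grip":0.6},{"tx":-75,"ty":-5,"tz":-58,"turn":-28,"grip":0.6},{"tx":-105,"ty":-7,"tz":-58,"turn":-35,"grip":0.6},{"tx":-127,"ty":-8,"tz":-58,"turn":-42,"grip":0.6},{"tx":-127,"ty":-8,"tz":-50,"turn":-49,"grip":0.6},{"tx":-127,"ty":-8,"tz":-43,"turn":-56,"grip":0.6},{"tx":-127,"ty":-8,"tz":-43,"turn":-63,"grip":0.6}])

```text
time_s: 11.15
ee_pos: [0.5943, 0.0354, 0.1243]
eef_rot: [[-0.893, 0.45, -0.0], [0.45, 0.893, 0.0], [0.0, 0.0, -1.0]]
wrist_force: [-0.4, -0.2, -0.7]
grip_width: 0.397
finger_force: 0.0
```

```bash
python3 -c "
from h import *
info('b');print(tgt('b',153,.083))"
```

```text
t 11.15 phi 152.9 r 38.1 z 0.1243 psi+90 153.2 Ftool [ 0.28 -0.37  0.74] w 0.397
(array([-0.2, -0.1, 41.3]), np.float64(0.2))
```

Request:
send_rows(increments=[{"tx":0,"ty":0,"tz":20,"turn":0,"grip":0.6},{"tx":0,"ty":0,"tz":41,"turn":0,"grip":0.6},{"tx":0,"ty":0,"tz":41,"turn":0,"grip":0.75},{"tx":0,"ty":0,"tz":41,"turn":0,"grip":0.85},{"tx":0,"ty":0,"tz":41,"turn":0,"grip":0.85},{"tx":0,"ty":0,"tz":41,"turn":0,"grip":0.85}])

```text
time_s: 11.65
ee_pos: [0.5958, 0.0357, 0.0854]
eef_rot: [[-0.89, 0.457, 0.002], [0.457, 0.89, -0.001], [-0.002, 0.0, -1.0]]
wrist_force: [-1.0, -0.5, 0.8]
grip_width: 0.165
finger_force: 0.6
```

Request:
send_rows(increments=[{"tx":0,"ty":3.3,"tz":0.2,"turn":5,"grip":0.85},{"tx":-0.6,"ty":6.6,"tz":0.4,"turn":10,"grip":0.85},{"tx":-1.3,"ty":9.8,"tz":0.7,"turn":15,"grip":0.85},{"tx":-2.3,"ty":13,"tz":0.9,"turn":20,"grip":0.85},{"tx":-3.6,"ty":16.1,"tz":1.1,"turn":25,"grip":0.85},{"tx":-5.1,"ty":19,"tz":1.3,"turn":30,"grip":0.85},{"tx":-6.9,"ty":21.8,"tz":1.5,"turn":35,"grip":0.85},{"tx":-8.9,"ty":24.4,"tz":1.7,"turn":40,"grip":0.85},{"tx":-11.1,"ty":26.9,"tz":2,"turn":45,"grip":0.85},{"tx":-13.6,"ty":29.1,"tz":2.2,"turn":50,"grip":0.85},{"tx":-16.2,"ty":31.1,"tz":2.4,"turn":55,"grip":0.85},{"tx":-19.5,"ty":33.2,"tz":2.6,"turn":61,"grip":0.85}])

```text
time_s: 12.65
ee_pos: [0.6278, 0.0563, 0.0825]
eef_rot: [[-0.027, 1.0, 0.001], [1.0, 0.027, -0.001], [-0.001, 0.001, -1.0]]
wrist_force: [-1.3, -0.2, 0.5]
grip_width: 0.15
finger_force: 0.7
```

```bash
python3 -c "
from h import *
info('b');print(tgt('d',151.3,.083))"
```

```text
t 12.65 phi 90.7 r 38.2 z 0.0825 psi+90 91.6 Ftool [-0.13 -1.27 -0.47] w 0.15
(array([  65.7, -163.8,   -0.7]), np.float64(-59.7))
```

Request:
send_rows(increments=[{"tx":0,"ty":-0.7,"tz":0,"turn":0,"grip":0.6},{"tx":0,"ty":-0.7,"tz":-25,"turn":0,"grip":0.6},{"tx":0,"ty":-0.7,"tz":-55,"turn":0,"grip":0.6},{"tx":0,"ty":-0.7,"tz":-58,"turn":-6,"grip":0.6},{"tx":8,"ty":-20,"tz":-58,"turn":-13,"grip":0.6},{"tx":22,"ty":-55,"tz":-58,"turn":-20,"grip":0.6},{"tx":36,"ty":-90,"tz":-58,"turn":-27,"grip":0.6},{"tx":50,"ty":-125,"tz":-58,"turn":-34,"grip":0.6},{"tx":60,"ty":-150,"tz":-58,"turn":-41,"grip":0.6},{"tx":65.7,"ty":-164,"tz":-50,"turn":-48,"grip":0.6},{"tx":65.7,"ty":-164,"tz":-43,"turn":-55,"grip":0.6},{"tx":65.7,"ty":-164,"tz":-43,"turn":-60,"grip":0.6}])

```text
time_s: 13.65
ee_pos: [0.4598, 0.1179, 0.124]
eef_rot: [[-0.886, 0.464, 0.0], [0.464, 0.886, 0.0], [0.0, 0.0, -1.0]]
wrist_force: [0.1, -0.1, 0.3]
grip_width: 0.397
finger_force: 0.0
```

```bash
python3 -c "
from h import *
info('d');print(tgt('d',151.3,.083))"
```

```text
t 13.65 phi 152.4 r 40.3 z 0.124 psi+90 152.4 Ftool [-0.17 -0.05 -0.3 ] w 0.397
(array([-2.4,  0.7, 41. ]), np.float64(1.1))
```

Request:
send_rows(increments=[{"tx":-1,"ty":0.5,"tz":20,"turn":0.7,"grip":0.6},{"tx":-1.4,"ty":0.7,"tz":41,"turn":0.7,"grip":0.6},{"tx":-1.4,"ty":0.7,"tz":41,"turn":0.7,"grip":0.75},{"tx":-1.4,"ty":0.7,"tz":41,"turn":0.7,"grip":0.85},{"tx":-1.4,"ty":0.7,"tz":41,"turn":0.7,"grip":0.85},{"tx":-1.4,"ty":0.7,"tz":41,"turn":0.7,"grip":0.85}])

```text
time_s: 14.15
ee_pos: [0.4643, 0.1173, 0.0847]
eef_rot: [[-0.876, 0.483, 0.003], [0.483, 0.876, 0.0], [-0.003, 0.002, -1.0]]
wrist_force: [-0.2, -1.3, 0.8]
grip_width: 0.165
finger_force: 0.4
```

Request:
send_rows(increments=[{"tx":0,"ty":3.3,"tz":0.2,"turn":5,"grip":0.85},{"tx":-0.6,"ty":6.6,"tz":0.4,"turn":10,"grip":0.85},{"tx":-1.3,"ty":9.8,"tz":0.7,"turn":15,"grip":0.85},{"tx":-2.3,"ty":13,"tz":0.9,"turn":20,"grip":0.85},{"tx":-3.6,"ty":16.1,"tz":1.1,"turn":25,"grip":0.85},{"tx":-5.1,"ty":19,"tz":1.3,"turn":30,"grip":0.85},{"tx":-6.9,"ty":21.8,"tz":1.5,"turn":35,"grip":0.85},{"tx":-8.9,"ty":24.4,"tz":1.7,"turn":40,"grip":0.85},{"tx":-11.1,"ty":26.9,"tz":2,"turn":45,"grip":0.85},{"tx":-13.6,"ty":29.1,"tz":2.2,"turn":50,"grip":0.85},{"tx":-16.2,"ty":31.1,"tz":2.4,"turn":55,"grip":0.85},{"tx":-19.5,"ty":33.2,"tz":2.6,"turn":61,"grip":0.85}])

```text
time_s: 15.15
ee_pos: [0.4963, 0.1365, 0.0815]
eef_rot: [[0.002, 1.0, 0.0], [1.0, -0.002, -0.001], [-0.001, 0.0, -1.0]]
wrist_force: [-2.0, -1.4, 0.8]
grip_width: 0.148
finger_force: 0.8
```

```bash
python3 -c "
from h import *
info('d');print(tgt('a',88.7,.081))"
```

```text
t 15.15 phi 88.9 r 37.3 z 0.0815 psi+90 89.9 Ftool [-1.44 -1.97 -0.76] w 0.148
(array([ 26.7, 107. ,   0.5]), np.float64(1.2))
```

First round done. I'll start the second round at d, since the gripper is already there.

Request:
send_rows(increments=[{"tx":0.3,"ty":2.7,"tz":0.2,"turn":4,"grip":0.85},{"tx":0.2,"ty":5.3,"tz":0.3,"turn":8,"grip":0.85},{"tx":-0.2,"ty":7.9,"tz":0.5,"turn":12,"grip":0.85},{"tx":-0.8,"ty":10.5,"tz":0.7,"turn":16,"grip":0.85},{"tx":-1.6,"ty":13,"tz":0.9,"turn":20,"grip":0.85}])

```text
time_s: 15.57
ee_pos: [0.5089, 0.135, 0.0805]
eef_rot: [[0.343, 0.939, -0.001], [0.939, -0.343, -0.0], [-0.001, -0.0, -1.0]]
wrist_force: [-1.9, -0.5, 0.7]
grip_width: 0.148
finger_force: 1.0
```

```bash
python3 -c "
from h import *
info('d')"
```

```text
t 15.57 phi 69.6 r 38.2 z 0.0805 psi+90 69.9 Ftool [-1.13 -1.63 -0.67] w 0.148
```

Still about 1.7 N, so d isn't seated yet. Another 20°.

Request:
send_rows(increments=[{"tx":-0.1,"ty":2.7,"tz":0.2,"turn":4,"grip":0.85},{"tx":-0.4,"ty":5.3,"tz":0.3,"turn":8,"grip":0.85},{"tx":-0.8,"ty":7.9,"tz":0.5,"turn":12,"grip":0.85},{"tx":-1.5,"ty":10.5,"tz":0.7,"turn":16,"grip":0.85},{"tx":-2.3,"ty":13,"tz":0.9,"turn":20,"grip":0.85}])

```text
time_s: 15.98
ee_pos: [0.5201, 0.1287, 0.0796]
eef_rot: [[0.644, 0.765, -0.001], [0.765, -0.644, 0.0], [-0.001, -0.001, -1.0]]
wrist_force: [-2.1, 0.7, 2.0]
grip_width: 0.153
finger_force: 1.0
```

```bash
python3 -c "
from h import *
info('d')"
```

```text
t 15.98 phi 50.3 r 38.4 z 0.0796 psi+90 49.9 Ftool [-0.79 -2.11 -1.97] w 0.153
```

Request:
send_rows(increments=[{"tx":-0.1,"ty":2.7,"tz":0.2,"turn":4,"grip":0.85},{"tx":-0.4,"ty":5.3,"tz":0.3,"turn":8,"grip":0.85},{"tx":-0.8,"ty":7.9,"tz":0.5,"turn":12,"grip":0.85},{"tx":-1.5,"ty":10.5,"tz":0.7,"turn":16,"grip":0.85}])

```text
time_s: 16.32
ee_pos: [0.5271, 0.1211, 0.0788]
eef_rot: [[0.83, 0.558, -0.001], [0.558, -0.83, 0.001], [-0.001, -0.001, -1.0]]
wrist_force: [-2.3, 0.9, 1.1]
grip_width: 0.149
finger_force: 1.1
```

```bash
python3 -c "
from h import *
info('d')"
```

```text
t 16.32 phi 34.8 r 38.4 z 0.0788 psi+90 33.9 Ftool [-1.39 -2.06 -1.06] w 0.149
```

d still isn't seated after 116°. To keep the cover level, I'll bring the other three down to the same angle before the final firming round.

```bash
python3 -c "
from h import *
print(tgt('b',91,.080))"
```

```text
(array([ 47.1, 110.1,  -1.3]), np.float64(-57.1))
```

Request:
send_rows(increments=[{"tx":0,"ty":-0.7,"tz":0,"turn":0,"grip":0.6},{"tx":0,"ty":-0.7,"tz":-25,"turn":0,"grip":0.6},{"tx":0,"ty":-0.7,"tz":-50,"turn":-3,"grip":0.6},{"tx":0,"ty":-0.7,"tz":-52,"turn":-10,"grip":0.6},{"tx":10,"ty":25,"tz":-52,"turn":-17,"grip":0.6},{"tx":22,"ty":52,"tz":-52,"turn":-24,"grip":0.6},{"tx":34,"ty":79,"tz":-52,"turn":-31,"grip":0.6},{"tx":42,"ty":100,"tz":-52,"turn":-38,"grip":0.6},{"tx":47,"ty":110,"tz":-50,"turn":-45,"grip":0.6},{"tx":47,"ty":110,"tz":-45,"turn":-52,"grip":0.6},{"tx":47,"ty":110,"tz":-43,"turn":-57,"grip":0.6},{"tx":47,"ty":110,"tz":-43,"turn":-57,"grip":0.6}])

```text
time_s: 17.32
ee_pos: [0.6286, 0.0557, 0.1211]
eef_rot: [[-0.022, 1.0, 0.0], [1.0, 0.022, -0.0], [-0.0, 0.0, -1.0]]
wrist_force: [-0.4, 1.0, 0.2]
grip_width: 0.4
finger_force: 0.0
```

```bash
python3 -c "
from h import *
info('b');print(tgt('b',91,.080))"
```

```text
t 17.32 phi 89.5 r 37.7 z 0.1211 psi+90 91.2 Ftool [ 0.97 -0.39 -0.19] w 0.4
(array([ 0.4, -1. , 41.1]), np.float64(0.2))
```

Request:
send_rows(increments=[{"tx":0.4,"ty":-1,"tz":20,"turn":0,"grip":0.6},{"tx":0.4,"ty":-1,"tz":41,"turn":0,"grip":0.6},{"tx":0.4,"ty":-1,"tz":41,"turn":0,"grip":0.75},{"tx":0.4,"ty":-1,"tz":41,"turn":0,"grip":0.85},{"tx":0.4,"ty":-1,"tz":41,"turn":0,"grip":0.85},{"tx":0.4,"ty":-1,"tz":41,"turn":0,"grip":0.85}])

```text
time_s: 17.82
ee_pos: [0.6286, 0.0564, 0.082]
eef_rot: [[-0.019, 1.0, 0.003], [1.0, 0.019, -0.0], [-0.0, 0.003, -1.0]]
wrist_force: [-0.3, 0.1, 0.4]
grip_width: 0.166
finger_force: 0.0
```

Request:
send_rows(increments=[{"tx":-0.1,"ty":2.7,"tz":0.2,"turn":4,"grip":0.85},{"tx":-0.4,"ty":5.3,"tz":0.3,"turn":8,"grip":0.85},{"tx":-0.8,"ty":7.9,"tz":0.5,"turn":12,"grip":0.85},{"tx":-1.5,"ty":10.5,"tz":0.7,"turn":16,"grip":0.85},{"tx":-2.3,"ty":13,"tz":0.9,"turn":20,"grip":0.85},{"tx":-3.6,"ty":16.1,"tz":1.1,"turn":25,"grip":0.85},{"tx":-5.1,"ty":19,"tz":1.3,"turn":30,"grip":0.85},{"tx":-6.9,"ty":21.8,"tz":1.5,"turn":35,"grip":0.85},{"tx":-8.5,"ty":23.9,"tz":1.7,"turn":39,"grip":0.85},{"tx":-10.2,"ty":25.9,"tz":1.9,"turn":43,"grip":0.85}])

```text
time_s: 18.65
ee_pos: [0.6533, 0.0469, 0.0797]
eef_rot: [[0.671, 0.742, 0.0], [0.742, -0.671, 0.0], [0.0, -0.0, -1.0]]
wrist_force: [-2.8, 0.6, 1.4]
grip_width: 0.149
finger_force: 1.1
```

```bash
python3 -c "
from h import *
info('b')"
```

```text
t 18.65 phi 49.0 r 38.2 z 0.0797 psi+90 47.9 Ftool [-1.41 -2.5  -1.42] w 0.149
```

Request:
send_rows(increments=[{"tx":-0.1,"ty":2.7,"tz":0.2,"turn":4,"grip":0.85},{"tx":-0.4,"ty":5.3,"tz":0.3,"turn":8,"grip":0.85},{"tx":-0.8,"ty":7.9,"tz":0.5,"turn":12,"grip":0.85}])

```text
time_s: 18.9
ee_pos: [0.6585, 0.0412, 0.0791]
eef_rot: [[0.81, 0.586, -0.0], [0.586, -0.81, 0.001], [0.0, -0.001, -1.0]]
wrist_force: [-1.4, 0.9, 1.0]
grip_width: 0.153
finger_force: 1.1
```

```bash
python3 -c "
from h import *
info('b');print(tgt('a',88.7,.080))"
```

```text
t 18.9 phi 37.4 r 38.1 z 0.0791 psi+90 35.9 Ftool [-0.57 -1.58 -1.03] w 0.153
(array([  26.7, -131. ,   -0.8]), np.float64(-52.8))
```

Not seated. On to a.

Request:
send_rows(increments=[{"tx":0,"ty":-0.7,"tz":0,"turn":0,"grip":0.6},{"tx":0,"ty":-0.7,"tz":-25,"turn":0,"grip":0.6},{"tx":0,"ty":-0.7,"tz":-50,"turn":-3,"grip":0.6},{"tx":0,"ty":-0.7,"tz":-52,"turn":-10,"grip":0.6},{"tx":5,"ty":-25,"tz":-52,"turn":-17,"grip":0.6},{"tx":12,"ty":-55,"tz":-52,"turn":-24,"grip":0.6},{"tx":18,"ty":-90,"tz":-52,"turn":-31,"grip":0.6},{"tx":24,"ty":-115,"tz":-52,"turn":-38,"grip":0.6},{"tx":26.7,"ty":-131,"tz":-50,"turn":-45,"grip":0.6},{"tx":26.7,"ty":-131,"tz":-45,"turn":-53,"grip":0.6},{"tx":26.7,"ty":-131,"tz":-43,"turn":-53,"grip":0.6},{"tx":26.7,"ty":-131,"tz":-43,"turn":-53,"grip":0.6}])

```text
time_s: 19.9
ee_pos: [0.6031, 0.1625, 0.1209]
eef_rot: [[0.017, 1.0, 0.001], [1.0, -0.017, -0.0], [-0.0, 0.001, -1.0]]
wrist_force: [-0.6, 0.6, 0.3]
grip_width: 0.399
finger_force: 0.0
```

```bash
python3 -c "
from h import *
info('a');print(tgt('a',89,.080))"
```

```text
t 19.9 phi 89.1 r 37.6 z 0.1209 psi+90 89.0 Ftool [ 0.56 -0.65 -0.29] w 0.399
(array([ 0.4,  0. , 40.9]), np.float64(0.0))
```

Request:
send_rows(increments=[{"tx":0.4,"ty":0,"tz":20,"turn":0,"grip":0.6},{"tx":0.4,"ty":0,"tz":41,"turn":0,"grip":0.6},{"tx":0.4,"ty":0,"tz":41,"turn":0,"grip":0.75},{"tx":0.4,"ty":0,"tz":41,"turn":0,"grip":0.85},{"tx":0.4,"ty":0,"tz":41,"turn":0,"grip":0.85},{"tx":0.4,"ty":0,"tz":41,"turn":0,"grip":0.85}])

```text
time_s: 20.4
ee_pos: [0.6046, 0.1625, 0.0814]
eef_rot: [[0.017, 1.0, 0.003], [1.0, -0.017, 0.0], [0.0, 0.003, -1.0]]
wrist_force: [0.7, -0.1, 0.3]
grip_width: 0.167
finger_force: 0.0
```

Request:
send_rows(increments=[{"tx":-0.1,"ty":2.7,"tz":0.2,"turn":4,"grip":0.85},{"tx":-0.4,"ty":5.3,"tz":0.3,"turn":8,"grip":0.85},{"tx":-0.8,"ty":7.9,"tz":0.5,"turn":12,"grip":0.85},{"tx":-1.5,"ty":10.5,"tz":0.7,"turn":16,"grip":0.85},{"tx":-2.3,"ty":13,"tz":0.9,"turn":20,"grip":0.85},{"tx":-3.6,"ty":16.1,"tz":1.1,"turn":25,"grip":0.85},{"tx":-5.1,"ty":19,"tz":1.3,"turn":30,"grip":0.85},{"tx":-6.9,"ty":21.8,"tz":1.5,"turn":35,"grip":0.85},{"tx":-8.5,"ty":23.9,"tz":1.7,"turn":39,"grip":0.85},{"tx":-10.2,"ty":25.9,"tz":1.9,"turn":43,"grip":0.85}])

```text
time_s: 21.23
ee_pos: [0.6291, 0.1522, 0.0791]
eef_rot: [[0.697, 0.717, 0.001], [0.717, -0.697, 0.0], [0.001, 0.0, -1.0]]
wrist_force: [-1.3, 1.2, 0.3]
grip_width: 0.152
finger_force: 0.6
```

```bash
python3 -c "
from h import *
info('a')"
```

```text
t 21.23 phi 45.6 r 38.1 z 0.0791 psi+90 45.8 Ftool [-0.05 -1.74 -0.32] w 0.152
```

Request:
send_rows(increments=[{"tx":-0.1,"ty":2.7,"tz":0.2,"turn":4,"grip":0.85},{"tx":-0.4,"ty":5.3,"tz":0.3,"turn":8,"grip":0.85},{"tx":-0.6,"ty":6.6,"tz":0.4,"turn":10,"grip":0.85}])

```text
time_s: 21.48
ee_pos: [0.6335, 0.1471, 0.0786]
eef_rot: [[0.81, 0.586, 0.001], [0.586, -0.81, 0.0], [0.001, 0.0, -1.0]]
wrist_force: [-1.4, 0.4, 0.9]
grip_width: 0.15
finger_force: 0.7
```

```bash
python3 -c "
from h import *
info('a');print(tgt('c',91,.080))"
```

```text
t 21.48 phi 35.6 r 38.1 z 0.0786 psi+90 35.9 Ftool [-0.91 -1.2  -0.9 ] w 0.15
(array([-159.9,   28.6,   -1.5]), np.float64(-55.1))
```

Request:
send_rows(increments=[{"tx":0,"ty":-0.7,"tz":0,"turn":0,"grip":0.6},{"tx":0,"ty":-0.7,"tz":-25,"turn":0,"grip":0.6},{"tx":0,"ty":-0.7,"tz":-50,"turn":-3,"grip":0.6},{"tx":0,"ty":-0.7,"tz":-52,"turn":-10,"grip":0.6},{"tx":-28,"ty":5,"tz":-52,"turn":-17,"grip":0.6},{"tx":-63,"ty":11,"tz":-52,"turn":-24,"grip":0.6},{"tx":-98,"ty":18,"tz":-52,"turn":-31,"grip":0.6},{"tx":-133,"ty":24,"tz":-52,"turn":-38,"grip":0.6},{"tx":-160,"ty":28.6,"tz":-50,"turn":-45,"grip":0.6},{"tx":-160,"ty":28.6,"tz":-45,"turn":-52,"grip":0.6},{"tx":-160,"ty":28.6,"tz":-43,"turn":-55,"grip":0.6},{"tx":-160,"ty":28.6,"tz":-43,"turn":-55,"grip":0.6}])

```text
time_s: 22.48
ee_pos: [0.5208, 0.0292, 0.1211]
eef_rot: [[-0.019, 1.0, 0.002], [1.0, 0.019, -0.0], [-0.0, 0.002, -1.0]]
wrist_force: [-0.1, 0.4, 0.2]
grip_width: 0.397
finger_force: 0.0
```

```bash
python3 -c "
from h import *
info('c');print(tgt('c',91.5,.080))"
```

```text
t 22.48 phi 90.9 r 37.0 z 0.1211 psi+90 91.1 Ftool [ 0.42 -0.07 -0.18] w 0.397
(array([ 1. , -0.5, 41.1]), np.float64(-0.4))
```

Request:
send_rows(increments=[{"tx":1,"ty":-0.3,"tz":20,"turn":0,"grip":0.6},{"tx":1,"ty":-0.3,"tz":41,"turn":0,"grip":0.6},{"tx":1,"ty":-0.3,"tz":41,"turn":0,"grip":0.75},{"tx":1,"ty":-0.3,"tz":41,"turn":0,"grip":0.85},{"tx":1,"ty":-0.3,"tz":41,"turn":0,"grip":0.85},{"tx":1,"ty":-0.3,"tz":41,"turn":0,"grip":0.85}])

```text
time_s: 22.98
ee_pos: [0.5218, 0.0308, 0.0809]
eef_rot: [[-0.019, 1.0, 0.003], [1.0, 0.019, -0.0], [-0.0, 0.003, -1.0]]
wrist_force: [0.7, -0.6, -0.0]
grip_width: 0.164
finger_force: 0.0
```

Request:
send_rows(increments=[{"tx":-0.1,"ty":2.7,"tz":0.2,"turn":4,"grip":0.85},{"tx":-0.4,"ty":5.3,"tz":0.3,"turn":8,"grip":0.85},{"tx":-0.8,"ty":7.9,"tz":0.5,"turn":12,"grip":0.85},{"tx":-1.5,"ty":10.5,"tz":0.7,"turn":16,"grip":0.85},{"tx":-2.3,"ty":13,"tz":0.9,"turn":20,"grip":0.85},{"tx":-3.6,"ty":16.1,"tz":1.1,"turn":25,"grip":0.85},{"tx":-5.1,"ty":19,"tz":1.3,"turn":30,"grip":0.85},{"tx":-6.9,"ty":21.8,"tz":1.5,"turn":35,"grip":0.85},{"tx":-8.5,"ty":23.9,"tz":1.7,"turn":39,"grip":0.85},{"tx":-10.2,"ty":25.9,"tz":1.9,"turn":43,"grip":0.85}])

```text
time_s: 23.82
ee_pos: [0.5469, 0.0211, 0.0786]
eef_rot: [[0.671, 0.742, 0.001], [0.742, -0.671, -0.0], [0.0, 0.001, -1.0]]
wrist_force: [-2.1, 0.3, 0.8]
grip_width: 0.151
finger_force: 0.6
```

```bash
python3 -c "
from h import *
info('c')"
```

```text
t 23.82 phi 48.5 r 38.5 z 0.0786 psi+90 47.9 Ftool [-1.21 -1.79 -0.81] w 0.151
```

All four are near the same angle. I'll keep turning c until it firms.

Request:
send_rows(increments=[{"tx":-0.1,"ty":2.7,"tz":0.2,"turn":4,"grip":0.85},{"tx":-0.4,"ty":5.3,"tz":0.3,"turn":8,"grip":0.85},{"tx":-0.8,"ty":7.9,"tz":0.5,"turn":12,"grip":0.85},{"tx":-1.5,"ty":10.5,"tz":0.7,"turn":16,"grip":0.85},{"tx":-2.3,"ty":13,"tz":0.9,"turn":20,"grip":0.85}])

```text
time_s: 24.23
ee_pos: [0.5547, 0.0111, 0.0777]
eef_rot: [[0.884, 0.468, 0.0], [0.468, -0.884, 0.001], [0.001, -0.001, -1.0]]
wrist_force: [-2.5, 1.4, 2.0]
grip_width: 0.148
finger_force: 1.2
```

```bash
python3 -c "
from h import *
info('c')"
```

```text
t 24.23 phi 29.4 r 38.4 z 0.0777 psi+90 27.9 Ftool [-1.52 -2.44 -1.96] w 0.148
```

Request:
send_rows(increments=[{"tx":-0.1,"ty":2.7,"tz":0.2,"turn":4,"grip":0.85},{"tx":-0.4,"ty":5.3,"tz":0.3,"turn":8,"grip":0.85},{"tx":-0.8,"ty":7.9,"tz":0.5,"turn":12,"grip":0.85},{"tx":-1.5,"ty":10.5,"tz":0.7,"turn":16,"grip":0.85}])

```text
time_s: 24.57
ee_pos: [0.5581, 0.0023, 0.0773]
eef_rot: [[0.979, 0.206, -0.0], [0.206, -0.979, 0.003], [0.001, -0.003, -1.0]]
wrist_force: [-3.3, 4.0, 2.9]
grip_width: 0.155
finger_force: 2.5
```

```bash
python3 -c "
from h import *
info('c')"
```

```text
t 24.57 phi 15.2 r 38.2 z 0.0773 psi+90 11.900000000000006 Ftool [-2.4  -4.58 -2.89] w 0.155
```

c is seated, with the force rising (4.6 N). I'll stiffen the fingers and go on.

Request:
send_rows(increments=[{"tx":-0.1,"ty":2.7,"tz":0.2,"turn":4,"grip":0.85},{"tx":-0.4,"ty":5.3,"tz":0.3,"turn":8,"grip":0.85},{"tx":-0.8,"ty":7.9,"tz":0.5,"turn":12,"grip":0.85}], newtons=40)

```text
time_s: 24.82
ee_pos: [0.5592, -0.0047, 0.077]
eef_rot: [[1.0, -0.002, 0.0], [-0.002, -1.0, 0.004], [0.0, -0.004, -1.0]]
wrist_force: [-2.7, 6.9, 4.0]
grip_width: 0.154
finger_force: 3.2
```

```bash
python3 -c "
from h import *
info('c')"
```

```text
t 24.82 phi 4.6 r 38.0 z 0.077 psi+90 -0.09999999999999432 Ftool [-2.76 -6.92 -3.97] w 0.154
```

Request:
send_rows(increments=[{"tx":-0.1,"ty":2.7,"tz":0.2,"turn":3,"grip":0.85},{"tx":-0.2,"ty":4.5,"tz":0.3,"turn":6,"grip":0.85}])

```text
time_s: 24.98
ee_pos: [0.5593, -0.0088, 0.0769]
eef_rot: [[0.994, -0.106, 0.001], [-0.106, -0.994, 0.005], [0.001, -0.005, -1.0]]
wrist_force: [-2.7, 7.2, 3.6]
grip_width: 0.149
finger_force: 3.3
```

```bash
python3 -c "
from h import *
info('c');print(tgt('a',36,.078))"
```

```text
t 24.98 phi -1.6 r 38.0 z 0.0769 psi+90 -6.099999999999994 Ftool [-3.44 -6.91 -3.55] w 0.149
(array([  56.9, -163.1,   -0.2]), np.float64(-42.1))
```

Request:
send_rows(increments=[{"tx":0,"ty":1.5,"tz":0.1,"turn":2,"grip":0.85},{"tx":-0.1,"ty":3,"tz":0.1,"turn":4,"grip":0.85}])

```text
time_s: 25.15
ee_pos: [0.5591, -0.0117, 0.0768]
eef_rot: [[0.985, -0.174, 0.002], [-0.174, -0.985, 0.005], [0.001, -0.005, -1.0]]
wrist_force: [-1.1, 6.9, 3.8]
grip_width: 0.15
finger_force: 3.7
```

```bash
python3 -c "
from h import *
info('c');print(tgt('a',36,.078))"
```

```text
t 25.15 phi -6.0 r 38.0 z 0.0768 psi+90 -10.0 Ftool [-2.29 -6.66 -3.81] w 0.15
(array([  45.3, -169.5,   -0.3]), np.float64(-46.0))
```

Request:
send_rows(increments=[{"tx":0,"ty":-1.5,"tz":0,"turn":0,"grip":0.6},{"tx":0,"ty":-1,"tz":-25,"turn":0,"grip":0.6},{"tx":0,"ty":-1,"tz":-50,"turn":-3,"grip":0.6},{"tx":0,"ty":-1,"tz":-54,"turn":-10,"grip":0.6},{"tx":8,"ty":-30,"tz":-54,"turn":-17,"grip":0.6},{"tx":18,"ty":-65,"tz":-54,"turn":-24,"grip":0.6},{"tx":27,"ty":-100,"tz":-54,"turn":-31,"grip":0.6},{"tx":36,"ty":-135,"tz":-54,"turn":-38,"grip":0.6},{"tx":45,"ty":-169,"tz":-50,"turn":-46,"grip":0.6},{"tx":45,"ty":-169,"tz":-45,"turn":-46,"grip":0.6},{"tx":45,"ty":-169,"tz":-43,"turn":-46,"grip":0.6},{"tx":45,"ty":-169,"tz":-43,"turn":-46,"grip":0.6}])

```text
time_s: 26.15
ee_pos: [0.6313, 0.1436, 0.1173]
eef_rot: [[0.809, 0.588, -0.001], [0.588, -0.809, -0.001], [-0.002, 0.0, -1.0]]
wrist_force: [-0.6, 0.3, 0.6]
grip_width: 0.402
finger_force: 0.0
```

```bash
python3 -c "
from h import *
info('a');print(tgt('a',36,.078))"
```

```text
t 26.15 phi 32.9 r 34.3 z 0.1173 psi+90 36.0 Ftool [-0.27 -0.58 -0.61] w 0.402
(array([ 3.8, -1.9, 39.3]), np.float64(0.0))
```

Request:
send_rows(increments=[{"tx":3.8,"ty":-1.9,"tz":12,"turn":0,"grip":0.6},{"tx":3.8,"ty":-1.9,"tz":39,"turn":0,"grip":0.6},{"tx":3.8,"ty":-1.9,"tz":39,"turn":0,"grip":0.75},{"tx":3.8,"ty":-1.9,"tz":39,"turn":0,"grip":0.85},{"tx":3.8,"ty":-1.9,"tz":39,"turn":0,"grip":0.85},{"tx":3.8,"ty":-1.9,"tz":39,"turn":0,"grip":0.85}])

```text
time_s: 26.65
ee_pos: [0.6348, 0.1473, 0.0803]
eef_rot: [[0.809, 0.588, 0.002], [0.588, -0.809, 0.0], [0.002, 0.001, -1.0]]
wrist_force: [-0.1, -0.1, 0.4]
grip_width: 0.165
finger_force: 0.0
```

Request:
send_rows(increments=[{"tx":-0.1,"ty":2.7,"tz":0.2,"turn":4,"grip":0.85},{"tx":-0.4,"ty":5.3,"tz":0.3,"turn":8,"grip":0.85},{"tx":-0.8,"ty":7.9,"tz":0.5,"turn":12,"grip":0.85},{"tx":-1.5,"ty":10.5,"tz":0.7,"turn":16,"grip":0.85},{"tx":-2.3,"ty":13,"tz":0.9,"turn":20,"grip":0.85}])

```text
time_s: 27.07
ee_pos: [0.6393, 0.1375, 0.0798]
eef_rot: [[0.962, 0.273, -0.0], [0.273, -0.962, 0.003], [0.001, -0.003, -1.0]]
wrist_force: [-3.6, 3.9, 2.6]
grip_width: 0.15
finger_force: 2.3
```

```bash
python3 -c "
from h import *
info('a')"
```

```text
t 27.07 phi 18.7 r 38.9 z 0.0798 psi+90 15.900000000000006 Ftool [-2.4  -4.74 -2.63] w 0.15
```

Request:
send_rows(increments=[{"tx":-0.3,"ty":2.7,"tz":0.2,"turn":4,"grip":0.85},{"tx":-0.6,"ty":5.3,"tz":0.5,"turn":8,"grip":0.85},{"tx":-1.1,"ty":7.9,"tz":0.8,"turn":12,"grip":0.85}])

```text
time_s: 27.32
ee_pos: [0.6408, 0.1307, 0.0794]
eef_rot: [[0.998, 0.068, 0.001], [0.068, -0.998, 0.005], [0.001, -0.005, -1.0]]
wrist_force: [-3.0, 5.5, 2.5]
grip_width: 0.15
finger_force: 3.0
```

```bash
python3 -c "
from h import *
info('a')"
```

```text
t 27.32 phi 8.5 r 38.7 z 0.0794 psi+90 3.9000000000000057 Ftool [-2.66 -5.73 -2.48] w 0.15
```

Request:
send_rows(increments=[{"tx":-0.2,"ty":2.7,"tz":0.2,"turn":4,"grip":0.85},{"tx":-0.5,"ty":5.3,"tz":0.4,"turn":8,"grip":0.85}])

```text
time_s: 27.48
ee_pos: [0.641, 0.1259, 0.0793]
eef_rot: [[0.997, -0.072, 0.002], [-0.072, -0.997, 0.006], [0.001, -0.006, -1.0]]
wrist_force: [-2.7, 6.7, 4.0]
grip_width: 0.15
finger_force: 3.4
```

```bash
python3 -c "
from h import *
info('a')"
```

```text
t 27.48 phi 1.4 r 38.5 z 0.0793 psi+90 -4.099999999999994 Ftool [-3.18 -6.55 -3.93] w 0.15
```

Request:
send_rows(increments=[{"tx":-0.2,"ty":2.7,"tz":0.2,"turn":4,"grip":0.85},{"tx":-0.5,"ty":5.3,"tz":0.4,"turn":8,"grip":0.85}])

```text
time_s: 27.65
ee_pos: [0.6407, 0.1212, 0.0792]
eef_rot: [[0.978, -0.21, 0.003], [-0.21, -0.978, 0.006], [0.002, -0.007, -1.0]]
wrist_force: [-1.2, 7.9, 4.1]
grip_width: 0.152
finger_force: 3.8
```

```bash
python3 -c "
from h import *
info('a');print(tgt('b',37,.078))"
```

```text
t 27.65 phi -5.6 r 38.4 z 0.0792 psi+90 -12.099999999999994 Ftool [-2.79 -7.51 -4.07] w 0.152
(array([34.4, 74.8,  0.7]), np.float64(-49.1))
```

a is at 8 N. Next the other pair, b first.

Request:
send_rows(increments=[{"tx":0,"ty":-2.5,"tz":0,"turn":0,"grip":0.6},{"tx":0,"ty":-1.5,"tz":-25,"turn":0,"grip":0.6},{"tx":0,"ty":-1.5,"tz":-50,"turn":-3,"grip":0.6},{"tx":0,"ty":-1,"tz":-54,"turn":-10,"grip":0.6},{"tx":8,"ty":17,"tz":-54,"turn":-17,"grip":0.6},{"tx":17,"ty":37,"tz":-54,"turn":-24,"grip":0.6},{"tx":26,"ty":57,"tz":-54,"turn":-31,"grip":0.6},{"tx":34,"ty":72,"tz":-54,"turn":-38,"grip":0.6},{"tx":36,"ty":72,"tz":-50,"turn":-45,"grip":0.6},{"tx":36,"ty":72,"tz":-45,"turn":-49,"grip":0.6},{"tx":36,"ty":72,"tz":-43,"turn":-49,"grip":0.6},{"tx":36,"ty":72,"tz":-43,"turn":-49,"grip":0.6}])

```text
time_s: 28.65
ee_pos: [0.6601, 0.0392, 0.1194]
eef_rot: [[0.799, 0.601, -0.0], [0.601, -0.799, -0.0], [-0.0, 0.0, -1.0]]
wrist_force: [0.0, 0.4, 0.4]
grip_width: 0.401
finger_force: 0.0
```

```bash
python3 -c "
from h import *
info('b');print(tgt('b',37,.078))"
```

```text
t 28.65 phi 33.7 r 38.2 z 0.1194 psi+90 37.0 Ftool [ 0.26 -0.28 -0.39] w 0.401
(array([-0.1, -2.2, 41.4]), np.float64(-0.0))
```

Request:
send_rows(increments=[{"tx":0,"ty":-2.2,"tz":12,"turn":0,"grip":0.6},{"tx":0,"ty":-2.2,"tz":41,"turn":0,"grip":0.6},{"tx":0,"ty":-2.2,"tz":41,"turn":0,"grip":0.75},{"tx":0,"ty":-2.2,"tz":41,"turn":0,"grip":0.85},{"tx":0,"ty":-2.2,"tz":41,"turn":0,"grip":0.85},{"tx":0,"ty":-2.2,"tz":41,"turn":0,"grip":0.85}])

```text
time_s: 29.15
ee_pos: [0.6599, 0.0415, 0.0799]
eef_rot: [[0.798, 0.603, 0.003], [0.603, -0.798, -0.0], [0.002, 0.002, -1.0]]
wrist_force: [-0.5, 0.0, 0.3]
grip_width: 0.166
finger_force: 0.0
```

Request:
send_rows(increments=[{"tx":-0.1,"ty":2.7,"tz":0.2,"turn":4,"grip":0.85},{"tx":-0.4,"ty":5.3,"tz":0.3,"turn":8,"grip":0.85},{"tx":-0.8,"ty":7.9,"tz":0.5,"turn":12,"grip":0.85},{"tx":-1.5,"ty":10.5,"tz":0.7,"turn":16,"grip":0.85},{"tx":-2.3,"ty":13,"tz":0.9,"turn":20,"grip":0.85}])

```text
time_s: 29.57
ee_pos: [0.665, 0.0312, 0.0794]
eef_rot: [[0.957, 0.29, 0.001], [0.29, -0.957, 0.003], [0.001, -0.002, -1.0]]
wrist_force: [-2.9, 3.4, 2.9]
grip_width: 0.153
finger_force: 2.2
```

```bash
python3 -c "
from h import *
info('b')"
```

```text
t 29.57 phi 19.7 r 39.1 z 0.0794 psi+90 16.900000000000006 Ftool [-1.83 -4.12 -2.92] w 0.153
```

Request:
send_rows(increments=[{"tx":-0.3,"ty":2.7,"tz":0.2,"turn":4,"grip":0.85},{"tx":-0.6,"ty":5.3,"tz":0.5,"turn":8,"grip":0.85},{"tx":-1.1,"ty":7.9,"tz":0.8,"turn":12,"grip":0.85}])

```text
time_s: 29.82
ee_pos: [0.6666, 0.0244, 0.0791]
eef_rot: [[0.996, 0.085, 0.001], [0.085, -0.996, 0.004], [0.002, -0.004, -1.0]]
wrist_force: [-2.8, 6.4, 4.3]
grip_width: 0.149
finger_force: 3.1
```

```bash
python3 -c "
from h import *
info('b')"
```

```text
t 29.82 phi 9.4 r 38.8 z 0.0791 psi+90 4.900000000000006 Ftool [-2.21 -6.63 -4.26] w 0.149
```

Request:
send_rows(increments=[{"tx":-0.2,"ty":2.7,"tz":0.2,"turn":4,"grip":0.85},{"tx":-0.5,"ty":5.3,"tz":0.4,"turn":8,"grip":0.85}])

```text
time_s: 29.98
ee_pos: [0.6668, 0.0197, 0.0789]
eef_rot: [[0.999, -0.054, 0.002], [-0.054, -0.999, 0.005], [0.002, -0.005, -1.0]]
wrist_force: [-2.2, 7.8, 3.9]
grip_width: 0.149
finger_force: 3.6
```

```bash
python3 -c "
from h import *
info('b');print(tgt('d',35,.078))"
```

```text
t 29.98 phi 2.5 r 38.6 z 0.0789 psi+90 -3.0999999999999943 Ftool [-2.56 -7.68 -3.83] w 0.149
(array([-145.4,  -93.5,    1.1]), np.float64(-38.1))
```

One small step more (7.8 N now), then d.

Request:
send_rows(increments=[{"tx":-0.1,"ty":2.2,"tz":0.2,"turn":3,"grip":0.85},{"tx":-0.2,"ty":3.5,"tz":0.2,"turn":5,"grip":0.85}])

```text
time_s: 30.15
ee_pos: [0.6668, 0.0164, 0.0788]
eef_rot: [[0.99, -0.14, 0.003], [-0.14, -0.99, 0.006], [0.002, -0.006, -1.0]]
wrist_force: [-0.9, 8.2, 4.5]
grip_width: 0.152
finger_force: 3.8
```

```bash
python3 -c "
from h import *
info('b');print(tgt('d',35,.078))"
```

```text
t 30.15 phi -2.4 r 38.6 z 0.0788 psi+90 -8.0 Ftool [-2.04 -7.99 -4.43] w 0.152
(array([-153.4,  -83.9,    1. ]), np.float64(-43.0))
```

Request:
send_rows(increments=[{"tx":0,"ty":-2.5,"tz":0,"turn":0,"grip":0.6},{"tx":0,"ty":-1.5,"tz":-25,"turn":0,"grip":0.6},{"tx":0,"ty":-1.5,"tz":-50,"turn":-3,"grip":0.6},{"tx":0,"ty":-1,"tz":-54,"turn":-10,"grip":0.6},{"tx":-30,"ty":-17,"tz":-54,"turn":-17,"grip":0.6},{"tx":-62,"ty":-34,"tz":-54,"turn":-24,"grip":0.6},{"tx":-95,"ty":-52,"tz":-54,"turn":-31,"grip":0.6},{"tx":-128,"ty":-70,"tz":-54,"turn":-38,"grip":0.6},{"tx":-152,"ty":-86,"tz":-50,"turn":-43,"grip":0.6},{"tx":-152,"ty":-86,"tz":-45,"turn":-43,"grip":0.6},{"tx":-152,"ty":-86,"tz":-43,"turn":-43,"grip":0.6},{"tx":-152,"ty":-86,"tz":-43,"turn":-43,"grip":0.6}])

```text
time_s: 31.15
ee_pos: [0.5279, 0.1187, 0.1196]
eef_rot: [[0.819, 0.574, 0.002], [0.574, -0.819, -0.001], [0.001, 0.002, -1.0]]
wrist_force: [-1.0, 0.4, -0.6]
grip_width: 0.398
finger_force: 0.0
```

```bash
python3 -c "
from h import *
info('d');print(tgt('d',35.5,.078))"
```

```text
t 31.15 phi 31.1 r 37.7 z 0.1196 psi+90 35.0 Ftool [-0.61 -0.92  0.57] w 0.398
(array([ 0.3, -3. , 41.6]), np.float64(-0.5))
```

Request:
send_rows(increments=[{"tx":0,"ty":-3,"tz":12,"turn":0,"grip":0.6},{"tx":0,"ty":-3,"tz":41,"turn":0,"grip":0.6},{"tx":0,"ty":-3,"tz":41,"turn":0,"grip":0.75},{"tx":0,"ty":-3,"tz":41,"turn":0,"grip":0.85},{"tx":0,"ty":-3,"tz":41,"turn":0,"grip":0.85},{"tx":0,"ty":-3,"tz":41,"turn":0,"grip":0.85}])

```text
time_s: 31.65
ee_pos: [0.5266, 0.1212, 0.0792]
eef_rot: [[0.819, 0.574, 0.002], [0.574, -0.819, 0.0], [0.002, 0.001, -1.0]]
wrist_force: [0.3, 0.4, 0.0]
grip_width: 0.167
finger_force: 0.0
```

Request:
send_rows(increments=[{"tx":-0.1,"ty":2.7,"tz":0.2,"turn":4,"grip":0.85},{"tx":-0.4,"ty":5.3,"tz":0.3,"turn":8,"grip":0.85},{"tx":-0.8,"ty":7.9,"tz":0.5,"turn":12,"grip":0.85},{"tx":-1.5,"ty":10.5,"tz":0.7,"turn":16,"grip":0.85},{"tx":-2.3,"ty":13,"tz":0.9,"turn":20,"grip":0.85}])

```text
time_s: 32.07
ee_pos: [0.5314, 0.111, 0.0787]
eef_rot: [[0.967, 0.256, 0.001], [0.256, -0.967, 0.003], [0.002, -0.003, -1.0]]
wrist_force: [-2.4, 4.9, 1.5]
grip_width: 0.151
finger_force: 2.3
```

```bash
python3 -c "
from h import *
info('d')"
```

```text
t 32.07 phi 18.3 r 37.7 z 0.0787 psi+90 14.799999999999997 Ftool [-1.1  -5.32 -1.49] w 0.151
```

Request:
send_rows(increments=[{"tx":-0.2,"ty":2.7,"tz":0.2,"turn":4,"grip":0.85},{"tx":-0.5,"ty":5.3,"tz":0.5,"turn":8,"grip":0.85},{"tx":-0.9,"ty":7.9,"tz":0.8,"turn":12,"grip":0.85}])

```text
time_s: 32.32
ee_pos: [0.5329, 0.104, 0.0784]
eef_rot: [[0.999, 0.05, 0.002], [0.05, -0.999, 0.005], [0.002, -0.005, -1.0]]
wrist_force: [-1.6, 6.6, 3.8]
grip_width: 0.15
finger_force: 3.2
```

```bash
python3 -c "
from h import *
info('d')"
```

```text
t 32.32 phi 7.4 r 37.7 z 0.0784 psi+90 2.799999999999997 Ftool [-1.23 -6.68 -3.81] w 0.15
```

Request:
send_rows(increments=[{"tx":-0.2,"ty":2.7,"tz":0.2,"turn":4,"grip":0.85},{"tx":-0.5,"ty":5.3,"tz":0.4,"turn":8,"grip":0.85}])

```text
time_s: 32.48
ee_pos: [0.5331, 0.0992, 0.0783]
eef_rot: [[0.996, -0.09, 0.003], [-0.09, -0.996, 0.006], [0.003, -0.006, -1.0]]
wrist_force: [-1.2, 8.2, 4.2]
grip_width: 0.154
finger_force: 3.7
```

```bash
python3 -c "
from h import *
info('d');print(tgt('c',-1,.078))"
```

```text
t 32.48 phi 0.1 r 37.6 z 0.0783 psi+90 -5.200000000000003 Ftool [-1.88 -8.1  -4.12] w 0.154
(array([ 35.8, 104.9,  -0.3]), np.float64(-4.2))
```

d is at 8.2 N. I'll recheck c, which was tightened first and read the least.

Request:
send_rows(increments=[{"tx":0,"ty":-2.5,"tz":0,"turn":0,"grip":0.6},{"tx":0,"ty":-1.5,"tz":-25,"turn":0,"grip":0.6},{"tx":0,"ty":-1.5,"tz":-50,"turn":0,"grip":0.6},{"tx":0,"ty":-1,"tz":-54,"turn":0,"grip":0.6},{"tx":12,"ty":30,"tz":-54,"turn":0,"grip":0.6},{"tx":24,"ty":70,"tz":-54,"turn":0,"grip":0.6},{"tx":36,"ty":102,"tz":-52,"turn":0,"grip":0.6},{"tx":36,"ty":104,"tz":-45,"turn":0,"grip":0.6},{"tx":36,"ty":104,"tz":-43,"turn":0,"grip":0.6},{"tx":36,"ty":104,"tz":-43,"turn":0,"grip":0.6}])

```text
time_s: 33.32
ee_pos: [0.5577, -0.0101, 0.1178]
eef_rot: [[0.996, -0.086, -0.002], [-0.086, -0.996, 0.001], [-0.002, -0.001, -1.0]]
wrist_force: [-0.4, 0.6, 0.3]
grip_width: 0.4
finger_force: 0.0
```

```bash
python3 -c "
from h import *
info('c');print(tgt('c',-4.5,.077))"
```

```text
t 33.32 phi -3.7 r 36.5 z 0.1178 psi+90 -5.0 Ftool [-0.41 -0.58 -0.27] w 0.4
(array([ 1.6,  0.5, 40.8]), np.float64(-0.5))
```

Request:
send_rows(increments=[{"tx":1.5,"ty":0.5,"tz":12,"turn":0,"grip":0.6},{"tx":1.5,"ty":0.5,"tz":40,"turn":0,"grip":0.6},{"tx":1.5,"ty":0.5,"tz":40,"turn":0,"grip":0.75},{"tx":1.5,"ty":0.5,"tz":40,"turn":0,"grip":0.85},{"tx":1.5,"ty":0.5,"tz":40,"turn":0,"grip":0.85},{"tx":1.5,"ty":0.5,"tz":40,"turn":0,"grip":0.85}])

```text
time_s: 33.82
ee_pos: [0.5612, -0.0105, 0.0802]
eef_rot: [[0.996, -0.085, 0.002], [-0.085, -0.996, -0.0], [0.002, 0.0, -1.0]]
wrist_force: [0.9, -0.5, 1.0]
grip_width: 0.168
finger_force: 0.0
```

Request:
send_rows(increments=[{"tx":0,"ty":2.5,"tz":0.1,"turn":3,"grip":0.85},{"tx":-0.2,"ty":4.8,"tz":0.2,"turn":6,"grip":0.85}])

```text
time_s: 33.98
ee_pos: [0.5607, -0.0131, 0.0803]
eef_rot: [[0.981, -0.192, 0.003], [-0.192, -0.981, 0.005], [0.002, -0.005, -1.0]]
wrist_force: [1.0, 8.7, 1.8]
grip_width: 0.15
finger_force: 4.2
```

```bash
python3 -c "
from h import *
info('c')"
```

```text
t 33.98 phi -7.7 r 39.8 z 0.0803 psi+90 -11.099999999999994 Ftool [-0.65 -8.79 -1.74] w 0.15
```

c reads 8.8 N while moving, which is firm. I'll let go, lift clear and hand in.

Request:
send_rows(increments=[{"tx":0,"ty":-3,"tz":0,"turn":0,"grip":0.6},{"tx":0,"ty":-2.5,"tz":-5,"turn":0,"grip":0.6},{"tx":0,"ty":-2.5,"tz":-30,"turn":0,"grip":0.6},{"tx":0,"ty":-2.5,"tz":-60,"turn":0,"grip":0.6},{"tx":0,"ty":-2.5,"tz":-90,"turn":0,"grip":0.6},{"tx":0,"ty":-2.5,"tz":-110,"turn":0,"grip":0.6},{"tx":0,"ty":-2.5,"tz":-110,"turn":0,"grip":0.6},{"tx":0,"ty":-2.5,"tz":-110,"turn":0,"grip":0.6}])

```text
time_s: 34.65
ee_pos: [0.5615, -0.0137, 0.1912]
eef_rot: [[0.982, -0.189, 0.005], [-0.189, -0.982, -0.001], [0.005, 0.0, -1.0]]
wrist_force: [-0.9, 0.7, -0.5]
grip_width: 0.4
finger_force: 0.0
```

```bash
python3 -c "
from h import *
info('c');print(ctrl.finish_job())"
```

```text
t 34.65 phi -8.4 r 40.6 z 0.1912 psi+90 -10.900000000000006 Ftool [-1.01 -0.56  0.47] w 0.4
the job is handed in; nothing more can be done
None
```

The press is closed and handed in at 34.7 s: all four nuts were tightened crosswise to about 8 to 9 N at the knob and released. I added a levelling pass between the two rounds, and the hand-in returned no verdict.

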